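# Refill the topping station and hold its lid at the serving angle

## Robot

A 6-joint arm with a two-finger parallel gripper is mounted at the origin on the work surface; the furniture and walls round the work are solid. World frame = base frame: x ahead of the robot, y to its left, z up, the work surface at z = 0. Lengths are in m, angles in degrees, forces in N, time in s.
With the tool pointing down it reaches from about 0.4 to 0.825 m from the base axis. Payload 7 kg.
Tool frame: the origin (TCP) lies between the finger pads; the fingertips stand 25 mm ahead of it and the grasp point (between the pads) lies 6 mm ahead of it; z points along the fingers, y is the line along which they close (so a half turn about z gives the same grasp; the last joint's range is limited). The gripper opens to 88 mm and grips with 3 to 60 N. Pads are 19 mm wide; open, the fingers measure 130 mm over their backs; the gripper's body (78 mm by 193 mm) begins 47 mm behind the grasp point.
Start: joints at [92.882, 20.546, 0.682, 0, -70.136, -16.507], TCP at [0.159, 0.656, 0.217] pointing down, gripper open.
Joint ranges: [-176.03, 176.03], [-82.01, 121.73], [-58.28, 71.71], [-173.87, 95.51], [-174.79, -0.11], [-173.66, 173.66]. Speed limits (degrees/s): [136.94, 136.94, 172.46, 180, 180, 180].

## Interface

Orientations are given as [roll, pitch, yaw] about the fixed x, y, z axes, in that order (R = Rz(yaw) Ry(pitch) Rx(roll)).
In Python, from plant import ctrl gives the robot as it stands.
- The arm moves only by the shell command python3 drive.py FILE, which reads ROWS from the file FILE. ROWS is a JSON list of rows, 1 to 8 of them, each of 5 numbers: dx, dy, dz in units of 5 mm, then a turn about the tool's z in degrees, then the finger opening in m; each row is the pose to reach, as a shift and turn from the pose commanded when the command began, along the tool's axes at that moment; what a row does not reach only later rows make up. A row lasts 1/8 s, in which the tool goes at most 0.0625 m and 10.7 degrees, less where a joint would pass 70% of its speed; a pose out of reach is approached as far as the arm can. The fingers move at their own pace and stop on an object; the grip force is fixed at half the most. Time passes only in rows, so rows that do not move let the fingers close. It prints the time, the measured TCP pose, the force, the opening and the grip force at its end. Input that does not fit is refused with a message, and nothing moves.
- ctrl.get_obs(): the state, without advancing time (a new reading comes with each control period).
- ctrl.snapshot(name): name is "scene" or "top" or "wrist"; returns a dict with "frame" (384x512x3 uint8, red, green, blue), "z_map" (384x512 float32, m along the optical axis (not along the pixel's ray), 0 where there is no reading), "fovy" (degrees; the focal length in pixels is half the picture's height over the tangent of half this angle, whatever the lens; pixels are square), "cx", "cy" (the principal point, pixels), "k1" (the pictures are not rectified: a ray, as slopes to the right and down, at radius r is drawn at 1 + k1 r^2 times it, then the intrinsics apply), "R" (3x3) and "t" (3): a world point X has camera coordinates R X + t; the wrist camera has in their place "T_tool_cam" (4x4, takes a point from camera to tool coordinates, whose origin is the TCP and whose axes are the flange's). Camera axes: x right, y down, z forward; pixel columns grow to the right and rows downward; lengths in m; the calibration is good to about 2 mm. A picture is of the moment at which its call begins: read the wrist's pose just before it.
- ctrl.close_job(): hands the job in; it is judged then, once.
The state is a dict: "clock": time; "joint_pos": joint angles; "qvel": joint speeds; "tau": joint torques, N m; "tool_pos": TCP position; "orientation": TCP orientation; "force": force on the tool from outside, world axes, zero at the start; "moment": the same for the moment, N m; "opening": finger opening in m; "gripper_force": force on a finger pad.
Only numpy, scipy, OpenCV 4.12 (cv2) and the standard library are available. Lean on these libraries where they do the work, as an engineer would, in place of code of your own. Each camera call takes 0.05 s, during which the arm holds its last target. There are 200 camera calls.

## Task

Take the small steel cup that has the six hazelnuts in it, pour all the nuts into the empty pot of the open topping station, and stand the cup upright on the worktop again. Then take the station's lid by the lip on its edge, swing it forward gently, without ever letting it drop, to 60 degrees open (0 is shut, 90 upright) and keep holding it there: it falls shut if let go, and the job finishes while you are still holding it. Leave the other things on the table where they are.

Things in the scene. Friction and masses are not known exactly. Their poses are not given: they have to be found in the camera images.
- station: steel topping box, fixed, 261 mm wide (y); origin under its centre on the worktop, x from front (robot side) to back, z up. Walls at x -66 and +70 mm; front 76, sides 82, back 88 mm high. Three pots hang side by side at x +4, y -80, 0, +80 mm, long sides along x, rims 73 mm above the worktop. Its clear steel-framed lid, hinged at the back, starts open, leaning back
- pot_empty: the one empty pot, plain white, in any of the station's three places (the other two are full); fixed. Origin under its centre, 12.5 mm above the worktop, axes as the station's; rim 112 (x) by 70 mm, inside 95 (x) by 55 mm, 61 mm tall, inner floor 3 mm above its origin
- station_lid (a joint): lid angle, rad: 0 shut (level), 1.57 upright, 1.83 rearmost stop; starts at 1.66 to 1.81. The lid weighs 0.3 kg; slight hinge friction (0.05 N m) keeps it near upright and leaning back, but below about 1.3 it falls shut by itself. Wanted at the end: 1.047 (60 degrees)
- lid_hinge (a point): middle of the lid's hinge line, which runs along the station's y; at x = 73.7, z = 91 mm of the station
- lid_lip (a point): centre of the lip, a flat tongue at the middle of the lid's free edge, 60 mm (y), 4 mm thick (z), sticking out 10 mm; axes turn with the lid: x in the lid towards the hinge, z its outer normal (up when shut). Hinge line: x +150.5, z +13.5 mm from here. The lid (254 mm wide, z -1.5 to +16.5) starts 4 mm behind this point; room for fingers on both sides
- nut_cup: small steel cup with the six hazelnuts in it, open at the top: 64 mm across the rim, 42 mm across the base, 36 mm tall, 1 to 3 mm wall, 50 g; grasp across the rim. Origin at the centre of its underside, z up out of the mouth. The cup and nuts are slippery against each other: the nuts run out over the lip when it is tipped to 90 to 100 degrees
- nut0: one of six hazelnuts, round, 17 mm across, 10 g, rolls freely; origin at its centre; starts in the nut cup
- nut1: one of six hazelnuts, round, 17 mm across, 10 g, rolls freely; origin at its centre; starts in the nut cup
- nut2: one of six hazelnuts, round, 17 mm across, 10 g, rolls freely; origin at its centre; starts in the nut cup
- nut3: one of six hazelnuts, round, 17 mm across, 10 g, rolls freely; origin at its centre; starts in the nut cup
- nut4: one of six hazelnuts, round, 17 mm across, 10 g, rolls freely; origin at its centre; starts in the nut cup
- nut5: one of six hazelnuts, round, 17 mm across, 10 g, rolls freely; origin at its centre; starts in the nut cup
- spare_cup: bystander: a second steel cup exactly like the nut cup (64 mm across, 36 mm tall) but empty; origin at the centre of its underside
- timer: bystander: round wind-up kitchen timer, 66 mm across, 48 mm tall
- carton: bystander: small upright carton, 42x62x126 mm

How it is judged (in metres and radians):
On the way, in this order (a step that is already met when the one before it is completed fails the run):
1. all six nuts are in the empty pot (x of nut0 in the frame of pot_empty between -0.049 and 0.049 m and y of nut0 in the frame of pot_empty between -0.029 and 0.029 m and z of nut0 in the frame of pot_empty between 0.003 and 0.058 m and x of nut1 in the frame of pot_empty between -0.049 and 0.049 m and y of nut1 in the frame of pot_empty between -0.029 and 0.029 m and z of nut1 in the frame of pot_empty between 0.003 and 0.058 m and x of nut2 in the frame of pot_empty between -0.049 and 0.049 m and y of nut2 in the frame of pot_empty between -0.029 and 0.029 m and z of nut2 in the frame of pot_empty between 0.003 and 0.058 m and x of nut3 in the frame of pot_empty between -0.049 and 0.049 m and y of nut3 in the frame of pot_empty between -0.029 and 0.029 m and z of nut3 in the frame of pot_empty between 0.003 and 0.058 m and x of nut4 in the frame of pot_empty between -0.049 and 0.049 m and y of nut4 in the frame of pot_empty between -0.029 and 0.029 m and z of nut4 in the frame of pot_empty between 0.003 and 0.058 m and x of nut5 in the frame of pot_empty between -0.049 and 0.049 m and y of nut5 in the frame of pot_empty between -0.029 and 0.029 m and z of nut5 in the frame of pot_empty between 0.003 and 0.058 m), for 0.2 s.
2. the cup stands upright on the worktop, released (height (world z) of nut_cup below 0.008 m and angle between nut_cup's own z axis and vertical below 0.15 rad and linear speed of nut_cup below 0.03 m/s and contact force between the fingers and nut_cup below 0.05 N), for 0.2 s.
At the end, for the whole second after the job is handed in: The lid is held still by the fingers (contact force above 0.2 N) at 60 degrees, give or take 6, with nothing else propping it; all six nuts lie inside the pot that was empty; the cup stands upright (within 0.15 rad) on the worktop, let go and away from the station (all of step 1 and all of step 2 and value of joint station_lid between 0.942478 and 1.15192 rad and velocity of joint station_lid between -0.1 and 0.1 rad/s and contact force between the fingers and station above 0.2 N and contact force between nut_cup and station below 0.05 N); the arm keeps its last pose, push and grip.
It fails at once if the lid drops: swings shut faster than 3 rad/s, or goes below 35 degrees (velocity of joint station_lid below -3 rad/s or value of joint station_lid below 0.610865 rad).
It fails at once if a bystander is moved more than 3 cm (distance of any of spare_cup, timer, carton from where it was at the start of the episode above 0.03 m).
It also fails if it takes over 72 s, if anything falls off the work surface, if the arm or the gripper's body presses on something with over 40 N, if the wrist force passes 120 N, or if a joint passes its speed limit or range.

## Working session

There is one attempt and no reset: what is moved stays moved. The work goes in short steps, Python scripts to look and compute and a shell command to move; the robot and the scene stay as the last step left them, time stands still between calls to the robot, and variables do not carry over. Pictures are saved under pics/ and viewed, at most 11 in all, crops included, and the job is handed in when it is done.

```bash
ls -la; mkdir -p pics; python3 - <<'E'
from plant import ctrl
import cv2,numpy as np
print(ctrl.get_obs())
a=[]
for n in("scene","top"):
    s=ctrl.snapshot(n); np.save(f'pics/{n}0.npy',s,allow_pickle=True); cv2.imwrite(f'pics/{n}0.png',cv2.resize(s['frame'][...,::-1],(800,600),interpolation=cv2.INTER_CUBIC))
    print(n,{k:v for k,v in s.items() if k not in('frame','z_map')})
E
```

```text
total 20
drwxr-xr-x  3 agent agent 4096 Nov 27 05:47 .
drwxr-xr-x 23 root  root  4096 Nov 27 05:47 ..
-rw-r--r--  1 agent agent   61 Jan  1  1970 drive.py
drwxr-xr-x  2 agent agent 4096 Nov 27 05:47 pics
-rw-r--r--  1 agent agent   43 Jan  1  1970 plant.py
{'clock': 0.0, 'joint_pos': array([ 9.28829153e+01,  2.05931898e+01,  6.33390121e-01, -1.81706247e-02,
       -7.01375621e+01, -1.65054763e+01]), 'qvel': array([-0.04536207, -0.10330757,  0.05961282,  0.00892425,  0.02163167,
        0.00638614]), 'tau': array([ 7.39320203e-04, -5.82710016e+01,  2.93051237e+01,  6.99691191e+00,
        6.98405929e-03, -1.50035248e-04]), 'tool_pos': array([0.15891721, 0.65549653, 0.21600613]), 'orientation': array([ 1.79901797e+02, -1.12860142e-02, -1.36287395e+01]), 'force': array([ 0.52450798,  0.07183407, -0.11953533]), 'moment': array([ 0.04176523,  0.02913321, -0.00117348]), 'gripper_force': 0.0, 'opening': 0.08765824567871117}
scene {'fovy': 42.77225827515147, 'cx': 254.9880474921023, 'cy': 190.13509205971877, 'k1': -0.2025130226279213, 'R': array([[ 0.79580354, -0.60554347,  0.00371965],
       [-0.39993142, -0.53018125, -0.74763809],
       [ 0.45469945,  0.59348543, -0.66409597]]), 't': array([-0.32319082,  0.25915832,  1.17789853])}
top {'fovy': 48.207061149952835, 'cx': 264.82765806655317, 'cy': 190.57294684555603, 'k1': -0.12091175387729586, 'R': array([[-0.0168727 , -0.99934033, -0.03215921],
       [-0.98027434,  0.02286827, -0.1963142 ],
       [ 0.19692012,  0.0282125 , -0.98001353]]), 't': array([0.04319164, 0.46178299, 1.24938473])}
```
View pics/scene0.png

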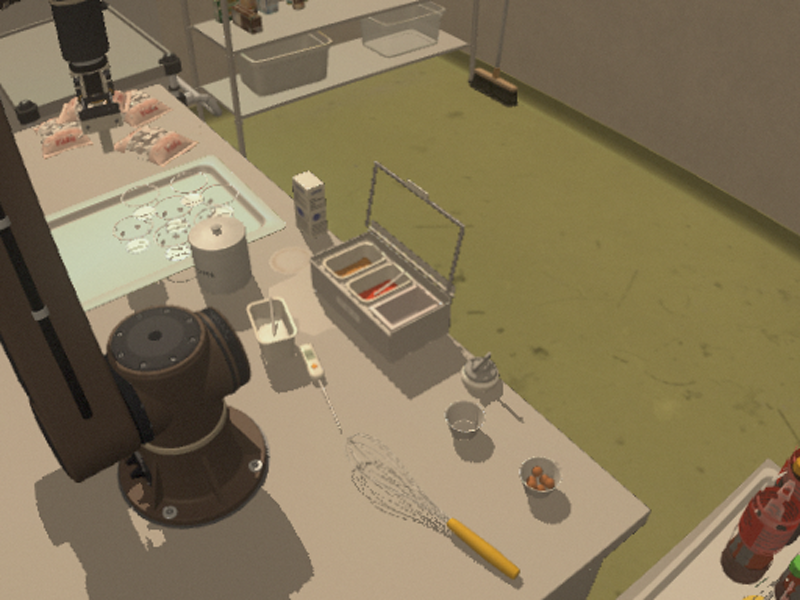

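View pics/top0.png

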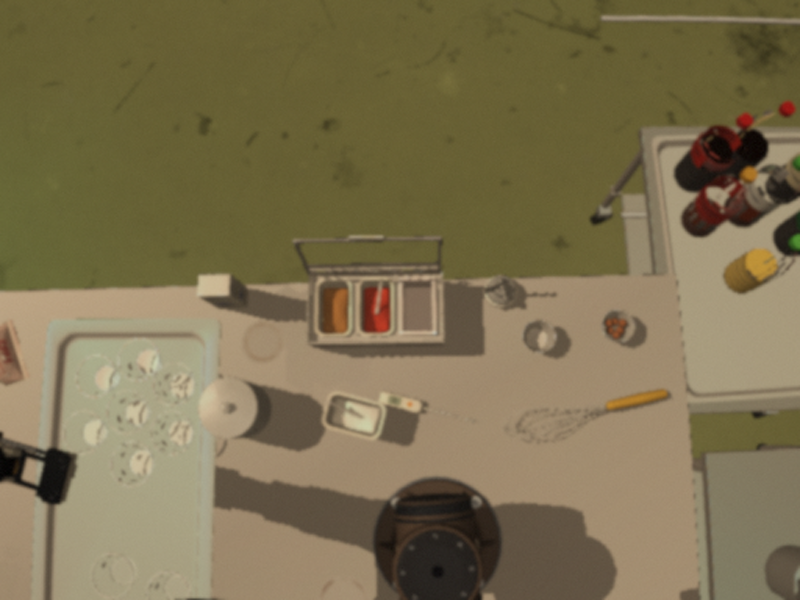

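The top view shows the nut cup at (619,326), the spare cup at (540,337) and the timer at (503,292). The station spans (308–443, 270–345), and its rightmost pot, at (420,307), is the empty one. The carton is far left of the station. I'll measure all of these from depth.

```bash
cat > cam.py <<'E'
import numpy as np,cv2
def cloud(s,T=None):
    """world XYZ per pixel (HxWx3), nan where no depth; T = world<-cam if wrist"""
    h,w=s['z_map'].shape; f=h/2/np.tan(np.radians(s['fovy'])/2)
    K=np.array([[f,0,s['cx']],[0,f,s['cy']],[0,0,1]])
    u,v=np.meshgrid(np.arange(w),np.arange(h))
    p=cv2.undistortPointsIter(np.stack([u,v],-1).reshape(-1,1,2).astype(float),K,np.array([s['k1'],0,0,0.]),None,None,(3,50,1e-9)).reshape(h,w,2)
    z=np.where(s['z_map']>0,s['z_map'],np.nan)
    X=np.dstack([p,np.ones((h,w))])*z[...,None]
    if T is None: return (X-s['t'])@s['R']
    return X@T[:3,:3].T+T[:3,3]
def circ(P):
    for _ in range(5):
        A=np.c_[2*P,np.ones(len(P))]; c=np.linalg.lstsq(A,(P**2).sum(1),rcond=None)[0]
        r=np.sqrt(c[2]+c[0]**2+c[1]**2); e=abs(np.hypot(*(P-c[:2]).T)-r); P=P[e<max(2.0*np.median(e),.001)]
    return c[:2],r,len(P)
E
python3 - <<'E'
import numpy as np,cv2
from cam import *
for n in('top','scene'):
    s=np.load(f'pics/{n}0.npy',allow_pickle=True).item(); W=cloud(s); k=1.5625
    px=dict(top=dict(nut=(619,326),spare=(540,337)),scene=dict(nut=(540,475),spare=(465,418)))[n]
    for o,(a,b) in px.items():
        c=W[int(b/k)-22:int(b/k)+22,int(a/k)-22:int(a/k)+22].reshape(-1,3)
        m=(c[:,2]>.030)&(c[:,2]<.042); print(n,o,circ(c[m,:2]),np.nanmax(c[:,2]), m.sum())
    P=W.reshape(-1,3); P=P[np.isfinite(P).all(1)]
    tab=P[(abs(P[:,2])<.02)&(P[:,0]>.3)&(P[:,0]<.6)&(abs(P[:,1])<.3)]; print('table z',np.median(tab[:,2]))
    reg=(P[:,0]>.35)&(P[:,0]<.75)&(P[:,1]>-.2)&(P[:,1]<.35)
    Q=P[reg&(P[:,2]>.066)&(P[:,2]<.092)]; 
    r=cv2.minAreaRect(Q[:,:2].astype(np.float32)*1000); print(n,'station rect mm',r)
    L=P[reg&(P[:,2]>.11)&(P[:,2]<.3)]; print('lid pts',len(L),L.min(0),L.max(0))
    for y in(0.,.03,.06,.1):
      l=L[(abs(L[:,1]-y)<.005)];print(y,l[l[:,2].argmax()] if len(l) else 0)
E
```

```text
top nut (array([ 0.40189005, -0.35812355]), np.float64(0.030866715034516216), 43) 0.039994310655309895 78
top spare (array([ 0.38423212, -0.20356879]), np.float64(0.031206202736237768), 48) 0.04187210304108559 78
table z 0.00035504882040753445
top station rect mm ((443.67584228515625, 106.63212585449219), (256.31988525390625, 142.54550170898438), 89.73823547363281)
lid pts 393 [ 0.50042891 -0.01827226  0.11002264] [0.5325333  0.23118096 0.2502213 ]
0.0 [5.25794802e-01 8.60397329e-05 2.39349849e-01]
0.03 [0.52563353 0.0338932  0.24289245]
0.06 [0.52737324 0.06276147 0.23962711]
0.1 [0.52878048 0.10388838 0.24785486]
scene nut (array([ 0.39877149, -0.35856881]), np.float64(0.030570840284581118), 98) 0.040640810449926956 126
scene spare (array([ 0.38202896, -0.20397496]), np.float64(0.030891014440769124), 77) 0.04032936149031509 112
table z -0.0005626075835936036
scene station rect mm ((444.278076171875, 107.54337310791016), (263.7637023925781, 150.2320098876953), 89.23431396484375)
lid pts 470 [ 0.49586736 -0.02169765  0.11000309] [0.53173762 0.2356495  0.24822276]
0.0 [0.51854956 0.00061473 0.2377233 ]
0.03 [0.5207255  0.03138006 0.23825004]
0.06 [0.52109181 0.06072669 0.2376905 ]
0.1 [0.52386225 0.10286161 0.24593624]
```

The manual's scale: shifts go in units of 5 mm. Converting my numbers, 0.39 m is 78, 0.35 m is 70.

```bash
echo '[[12, 12, 0, -6, 0.088], [20, 22, 0, -13.6, 0.088], [28, 32, 0, -13.6, 0.088], [36, 42, 0, -13.6, 0.088], [44, 51, 0, -13.6, 0.088], [52, 60, 0, -13.6, 0.088], [60, 70, 0, -13.6, 0.088], [66, 78, 0, -13.6, 0.088]]' > next.json && python3 drive.py next.json
python3 - <<'E'
import numpy as np
from cam import *
for n in('top','scene'):
    s=np.load(f'pics/{n}0.npy',allow_pickle=True).item(); P=cloud(s).reshape(-1,3); P=P[np.isfinite(P).all(1)]
    for y in(-.01,.02,.05,.1,.15,.2):
        q=P[(abs(P[:,1]-y)<.008)&(P[:,0]>.34)&(P[:,0]<.54)&(P[:,2]>.05)&(P[:,2]<.1)]; q=q[q[:,2]>.070]; 
        print(n,y,q[:,0].min().round(4),q[:,0].max().round(4))
    for x in(.39,.42,.45,.48):
        q=P[(abs(P[:,0]-x)<.006)&(P[:,1]>-.1)&(P[:,1]<.3)&(P[:,2]>.068)&(P[:,2]<.1)]; print(n,x,q[:,1].min().round(4),q[:,1].max().round(4))
    L=P[(P[:,0]>.45)&(P[:,0]<.6)&(P[:,1]>-.1)&(P[:,1]<.3)&(P[:,2]>.2415)&(P[:,2]<.26)];print(len(L),L.mean(0),L.min(0),L.max(0))
E
```

```text
clock: 1.1
tool_pos: [0.3836, 0.2075, 0.2171]
orientation: [-180.0, -0.0, 0.0]
force: [0.9, 0.5, -0.6]
opening: 0.0873
gripper_force: 0.0
top -0.01 0.3732 0.5152
top 0.02 0.3744 0.5142
top 0.05 0.3722 0.5144
top 0.1 0.3731 0.515
top 0.15 0.3736 0.5171
top 0.2 0.375 0.5156
top 0.39 -0.0189 0.233
top 0.42 -0.0197 0.2334
top 0.45 -0.0175 0.2338
top 0.48 -0.0182 0.2346
46 [0.52779865 0.10699336 0.24591523] [0.52425786 0.0338932  0.24205867] [0.53049136 0.13547863 0.2502213 ]
scene -0.01 0.3682 0.5165
scene 0.02 0.3685 0.5181
scene 0.05 0.3694 0.5127
scene 0.1 0.3702 0.5142
scene 0.15 0.3706 0.5119
scene 0.2 0.3713 0.5155
scene 0.39 -0.0199 0.2368
scene 0.42 -0.0233 0.2382
scene 0.45 -0.023 0.2393
scene 0.48 -0.0216 0.2353
38 [0.52422778 0.10605557 0.24452758] [0.51929617 0.07644646 0.2415161 ] [0.52890786 0.13800414 0.24822276]
```

```bash
echo '[[4, 12, 0, 0, 0.088], [8, 24, 0, 0, 0.088], [10, 36, 0, 0, 0.088], [10, 48, 0, 0, 0.088], [10, 60, 0, 0, 0.088], [8, 72, 0, 0, 0.088], [6, 84, 0, 0, 0.088], [4, 96, 0, 0, 0.088]]' > next.json && python3 drive.py next.json; echo '[[-0.6, 10, 2, 0, 0.088], [-0.6, 17.1, 10, 0, 0.088], [-0.6, 17.1, 10, 0, 0.088]]' > next.json && python3 drive.py next.json
python3 - <<'E'
from plant import ctrl
import numpy as np,cv2
from scipy.spatial.transform import Rotation as R
from cam import *
o=ctrl.get_obs(); s=ctrl.snapshot('wrist')
T=np.eye(4);T[:3,:3]=R.from_euler('xyz',o['orientation'],degrees=True).as_matrix();T[:3,3]=o['tool_pos'];T=T@s['T_tool_cam']
W=cloud(s,T);print(o['tool_pos'],T.round(3))
c=W.reshape(-1,3);c=c[np.isfinite(c).all(1)]
m=(c[:,2]>.031)&(c[:,2]<.041)&(np.hypot(c[:,0]-.4,c[:,1]+.358)<.04);print(m.sum(),circ(c[m,:2]))
cv2.imwrite('pics/w1.png',s['frame'][...,::-1])
E
```

```text
clock: 2.1
tool_pos: [0.4023, -0.2724, 0.217]
orientation: [-180.0, -0.0, -0.0]
force: [1.4, -0.4, -0.5]
opening: 0.0874
gripper_force: 0.0
clock: 2.48
tool_pos: [0.3975, -0.3569, 0.1631]
orientation: [-179.8, 0.4, -0.2]
force: [-0.6, 0.9, 0.5]
opening: 0.0873
gripper_force: 0.0
[ 0.39746561 -0.35688511  0.16314848] [[-0.004 -0.956 -0.293  0.477]
 [-1.     0.003  0.006 -0.358]
 [-0.005  0.293 -0.956  0.33 ]
 [ 0.     0.     0.     1.   ]]
537 (array([ 0.40159131, -0.35973089]), np.float64(0.03074170457360708), 448)
```

View pics/w1.png

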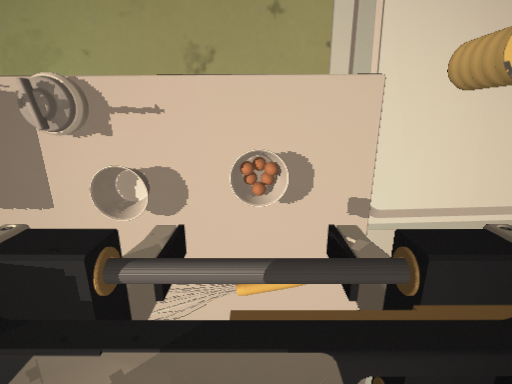

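The wrist view shows six nuts in the cup centred at (259,178), the spare empty cup at (120,192), and the fingers centred on column 258. I'm descending now.

In the tool's units: 0.1 m is 20, 0.09 m is 18.

```bash
echo '[[0.2, 0.2, 6, 0, 0.088], [0.2, 0.2, 12, 0, 0.088], [0.2, 0.2, 18, 0, 0.088], [0.2, 0.2, 20, 0, 0.088], [0.2, 0.2, 20, 0, 0.088]]' > next.json && python3 drive.py next.json
```

```text
clock: 3.15
tool_pos: [0.4015, -0.3567, 0.0676]
orientation: [180.0, -0.0, 0.0]
force: [-0.4, -0.6, 0.5]
opening: 0.0876
gripper_force: 0.0
```

```bash
echo '[[0, 0.4, 2, 0, 0.088], [0, 0.4, 3.5, 0, 0.088], [0, 0.4, 3.5, 0, 0.088], [0, 0.4, 3.5, 0, 0.05], [0, 0.4, 3.5, 0, 0.05], [0, 0.4, 3.5, 0, 0.05], [0, 0.4, 3.5, 0, 0.05], [0, 0.4, 3.5, 0, 0.05]]' > next.json && python3 drive.py next.json; echo '[[0, 0, -2, 0, 0.05], [0, 0, -6, 0, 0.05], [0, 0, -10, 0, 0.05], [0, 0, -14, 0, 0.05]]' > next.json && python3 drive.py next.json
```

```text
clock: 4.15
tool_pos: [0.4011, -0.3591, 0.0495]
orientation: [180.0, -0.0, -0.0]
force: [0.3, 0.2, -0.2]
opening: 0.0505
gripper_force: 0.0
clock: 4.65
tool_pos: [0.4011, -0.3591, 0.1209]
orientation: [180.0, -0.0, -0.0]
force: [0.2, -0.3, 0.0]
opening: 0.05
gripper_force: 0.0
```

```bash
python3 - <<'E'
from plant import ctrl
import cv2
s=ctrl.snapshot('wrist'); t=ctrl.snapshot('scene')
import numpy as np
cv2.imwrite('pics/w2.png',np.hstack([s['frame'][150:,100:420],cv2.resize(t['frame'][240:360,270:410],(280,234))])[...,::-1])
E
```

```text
(no output)
```

View pics/w2.png

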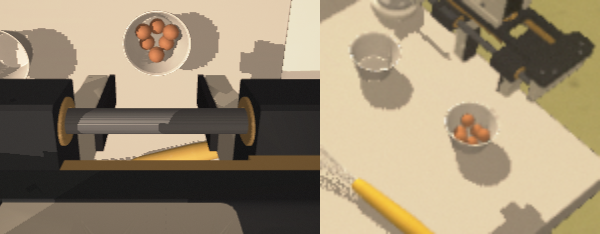

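```bash
cat > cup.py <<'E'
from plant import ctrl
import numpy as np
from scipy.spatial.transform import Rotation as R
from cam import *
import sys
def wristT(o,s):
    T=np.eye(4);T[:3,:3]=R.from_euler('xyz',o['orientation'],degrees=True).as_matrix();T[:3,3]=o['tool_pos'];return T@s['T_tool_cam']
def find(x,y,rad=.06):
    o=ctrl.get_obs();print(o['tool_pos'].round(4),o['opening'])
    for n in('wrist','top','scene'):
        s=ctrl.snapshot(n);W=cloud(s,wristT(o,s) if n=='wrist' else None);c=W.reshape(-1,3);c=c[np.isfinite(c).all(1)]
        m=(c[:,2]>.031)&(c[:,2]<.041)&(np.hypot(c[:,0]-x,c[:,1]-y)<rad);print(n,m.sum(),circ(c[m,:2]) if m.sum()>10 else '')
if __name__=='__main__': find(*map(float,sys.argv[1:]))
E
python3 cup.py .40 -.359
```

```text
[ 0.4025 -0.3599  0.1224] 0.05003796815543975
wrist 701 (array([ 0.40162123, -0.3598132 ]), np.float64(0.030652724918941884), 549)
top 26 (array([ 0.39746324, -0.35896067]), np.float64(0.02743287009519921), 21)
scene 105 (array([ 0.39891923, -0.35824686]), np.float64(0.030640842793811397), 91)
```

```bash
echo '[[0, 0, 0, 0, 0.088], [0, 0, 0, 0, 0.088], [0, 0, 0, 0, 0.088], [0, 0, 0, 0, 0.064], [0, 0, 0, 0, 0.064], [0, 0, 0, 0, 0.064]]' > next.json && python3 drive.py next.json; python3 - <<'E'
from cup import *
o=ctrl.get_obs(); s=ctrl.snapshot('wrist');T=np.asarray(s['T_tool_cam']);C=cloud(s,T).reshape(-1,3);C=C[np.isfinite(C).all(1)]
print(o['opening'],o['tool_pos'])
m=(abs(C[:,0])<.03)&(abs(C[:,1])<.1)&(C[:,2]<.06)&(C[:,2]>-.08);C=C[m]
for lo in np.arange(-.1,.1,.01):
    q=C[(C[:,1]>=lo)&(C[:,1]<lo+.01)]
    if len(q)>5: print(round(lo,3),len(q),'zmax',q[:,2].max().round(4),'x at zmax',q[q[:,2].argmax(),0].round(4),'x range',q[:,0].min().round(3),q[:,0].max().round(3))
E
```

```text
clock: 5.65
tool_pos: [0.401, -0.359, 0.1195]
orientation: [180.0, -0.0, -0.0]
force: [0.2, 1.2, -0.6]
opening: 0.0642
gripper_force: 0.0
0.0641896310135739 [ 0.40103336 -0.35902828  0.11946515]
-0.05 531 zmax -0.0128 x at zmax 0.0111 x range 0.01 0.012
-0.04 1749 zmax -0.0079 x at zmax 0.0097 x range -0.011 0.03
0.03 1599 zmax -0.0076 x at zmax 0.0095 x range -0.011 0.03
0.04 521 zmax -0.0128 x at zmax 0.0112 x range 0.01 0.012
```

In the tool's units: 0.085 m is 17, 0.06 m is 12.

```bash
echo '[[0, 0, 0, 0, 0.088], [0, 0, 0, 0, 0.088], [0, 0, 6, 0, 0.088], [0, 0, 12, 0, 0.088], [0, 0, 17, 0, 0.088], [0, 0, 17, 0, 0.088]]' > next.json && python3 drive.py next.json; python3 - <<'E'
from cup import *
import cv2
o=ctrl.get_obs(); s=ctrl.snapshot('wrist');T=np.asarray(s['T_tool_cam']);D=cloud(s,T);C=D.reshape(-1,3);C=C[np.isfinite(C).all(1)]
print(o['opening'],o['tool_pos'],'table z in world',o['tool_pos'][2]-np.median(C[C[:,2]>.01][:,2]))
for y in(-.05,.05):
    q=C[(abs(C[:,0])<.03)&(abs(C[:,1]-y)<.02)&(C[:,2]<.027)]
    h=np.histogram(q[:,2],bins=np.arange(-.05,.03,.005));print(h[0],q[:,2].max())
t=ctrl.snapshot('scene')
cv2.imwrite('pics/s3.png',np.hstack([cv2.resize(s['frame'][130:330,130:390],(390,300)),cv2.resize(t['frame'][230:350,270:410],(350,300))])[...,::-1])
E
```

```text
clock: 6.45
tool_pos: [0.3997, -0.3585, 0.0329]
orientation: [-179.9, 0.2, -0.0]
force: [0.7, 0.2, 1.6]
opening: 0.0876
gripper_force: 0.0
0.08760241386514034 [ 0.39969573 -0.35845891  0.03289491] table z in world -0.0011347968218716337
[233 212 171 189 200 164 181 114  23  13   0   0   0   0   0] -0.001123274079805947
[244 204 172 191 206 176 169 117  26 123  36   0   0   0   0] 0.0036163178660154616
```

View pics/s3.png

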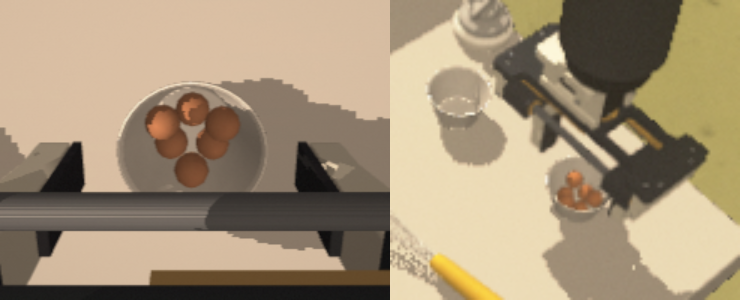

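The manual's scale: shifts go in units of 5 mm. Converting my numbers, 0.008 m is 1.6.

```bash
echo '[[0, 0, 1.6, 0, 0.088], [0, 0, 1.6, 0, 0.088], [0, 0, 1.6, 0, 0.05], [0, 0, 1.6, 0, 0.05], [0, 0, 1.6, 0, 0.05], [0, 0, 1.6, 0, 0.05]]' > next.json && python3 drive.py next.json
```

```text
clock: 7.3
tool_pos: [0.4013, -0.3592, 0.0267]
orientation: [180.0, -0.0, -0.0]
force: [-0.5, -0.2, 0.1]
opening: 0.0534
gripper_force: 0.4
```

```bash
echo '[[0, 0, 0, 0, 0.04], [0, 0, 0, 0, 0.04], [0, 0, 0, 0, 0.04]]' > next.json && python3 drive.py next.json;  python3 - <<'E'
from cup import *
import cv2
s=ctrl.snapshot('wrist');t=ctrl.snapshot('scene')
find(.40,-.359)
cv2.imwrite('pics/s4.png',np.hstack([cv2.resize(s['frame'][130:330,130:390],(390,300)),cv2.resize(t['frame'][230:350,270:410],(350,300))])[...,::-1])
E
```

```text
clock: 7.68
tool_pos: [0.4011, -0.3591, 0.0265]
orientation: [180.0, -0.0, -0.0]
force: [0.3, -0.3, 0.9]
opening: 0.0402
gripper_force: 0.4
[ 0.4011 -0.3591  0.0265] 0.04011638548124076
wrist 899 (array([ 0.40219939, -0.34867426]), np.float64(0.029995150207726272), 489)
top 11 (array([ 0.39938274, -0.34832559]), np.float64(0.030119665978909037), 11)
scene 62 (array([ 0.39968755, -0.34671074]), np.float64(0.031656180905777216), 32)
```

View pics/s4.png

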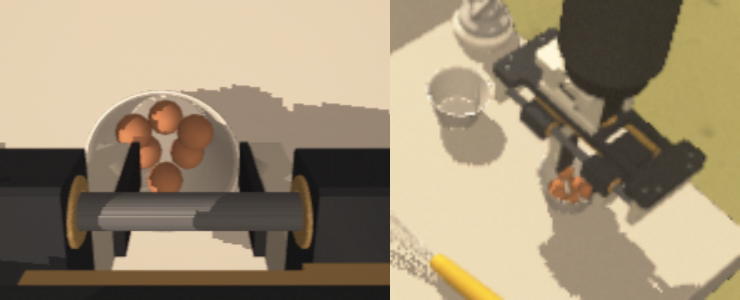

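In the tool's units: -0.011 m is -2.2, -0.04 m is -8.

```bash
echo '[[0, 0, -4, 0, 0.04], [0, 0, -8, 0, 0.04], [0, -2.2, -8, 0, 0.088], [0, -2.2, -8, 0, 0.088], [0, -2.2, -8, 0, 0.088], [0, -2.2, -8, 0, 0.088]]' > next.json && python3 drive.py next.json; python3 cup.py .40 -.35
```

```text
clock: 8.68
tool_pos: [0.4008, -0.348, 0.0659]
orientation: [-180.0, 0.1, -0.0]
force: [-0.3, -1.4, -0.8]
opening: 0.0744
gripper_force: 0.0
[ 0.4008 -0.348   0.0659] 0.07439847200906681
wrist 1104 (array([ 0.40112165, -0.34753502]), np.float64(0.030660654594301763), 792)
top 24 (array([ 0.39423605, -0.34930734]), np.float64(0.025415757265341534), 12)
scene 102 (array([ 0.39755797, -0.34583537]), np.float64(0.030716599349075394), 51)
```

```bash
echo '[[0, 0, 0, 0, 0.088], [0, 0, 2, 0, 0.088], [0, 0, 6, 0, 0.088], [0, 0, 8.2, 0, 0.088], [0, 0, 8.2, 0, 0.088]]' > next.json && python3 drive.py next.json; echo '[[0, 0, 1, 0, 0.088], [0, 0, 1.8, 0, 0.088], [0, 0, 1.8, 0, 0.05], [0, 0, 1.8, 0, 0.05], [0, 0, 1.8, 0, 0.05], [0, 0, 1.8, 0, 0.05]]' > next.json && python3 drive.py next.json
```

```text
clock: 9.45
tool_pos: [0.4003, -0.3478, 0.0244]
orientation: [-180.0, 0.1, -0.0]
force: [0.3, 0.2, 0.5]
opening: 0.0875
gripper_force: 0.0
clock: 10.2
tool_pos: [0.4012, -0.3481, 0.0167]
orientation: [180.0, -0.0, -0.0]
force: [0.3, -0.8, 0.6]
opening: 0.061
gripper_force: 30.0
```

In the tool's units: -0.15 m is -30, -0.23 m is -46.

```bash
echo '[[0, 0, -4, 0, 0.05], [0, 0, -10, 0, 0.05], [0, -6, -18, 0, 0.05], [0, -14, -22, 0, 0.05], [0, -22, -22, 0, 0.05], [0, -30, -22, 0, 0.05], [-2, -38, -22, 0, 0.05], [-4, -46, -22, 0, 0.05]]' > next.json && python3 drive.py next.json;echo '[[-2, -8, 0, 0, 0.05], [-4, -16, 0, 0, 0.05], [-6, -24, 0, 0, 0.05], [-8, -30.6, 0, 0, 0.05], [-12, -30.6, 0, 0, 0.05], [-16, -30.6, 0, 0, 0.05], [-16, -30.6, 0, 0, 0.05]]' > next.json && python3 drive.py next.json; python3 -c "
from plant import ctrl; print(ctrl.get_obs())"
```

```text
clock: 11.2
tool_pos: [0.3806, -0.1169, 0.1264]
orientation: [-180.0, -0.0, -0.0]
force: [-0.4, 0.9, -0.9]
opening: 0.0608
gripper_force: 30.0
clock: 12.08
tool_pos: [0.3002, 0.0349, 0.1264]
orientation: [-179.9, -0.0, 0.1]
force: [1.0, 1.1, -1.6]
opening: 0.0612
gripper_force: 30.0
{'clock': 12.075, 'joint_pos': array([ 4.59855936e+01, -1.38954593e+01, -4.93114989e+01, -2.95828230e-02,
       -5.45277917e+01,  4.40983584e+01]), 'qvel': array([-1.53185721,  2.04533293,  2.03490019,  0.64457247,  1.05830347,
        1.69468903]), 'tau': array([ 0.49449284, -6.99193195, 25.10994136,  5.98898113, -0.15863855,
       -0.41737   ]), 'tool_pos': array([0.30017879, 0.0348874 , 0.12641247]), 'orientation': array([-1.79942888e+02, -2.17710786e-02,  6.67858120e-02]), 'force': array([ 0.95306551,  1.08204809, -1.63603269]), 'moment': array([-0.01187138, -0.08097511,  0.04827069]), 'gripper_force': 30.000089947425295, 'opening': 0.061174425845707}
```

```bash
echo '[[4, 0, 4, 0, 0.05], [7.6, 0, 7.2, 0, 0.05], [7.6, 0, 7.2, 0, 0.05]]' > next.json && python3 drive.py next.json; echo '[[2.4, 0, 0, 0, 0.05], [3.4, 0, -0.4, 0, 0.05], [4.4, 0, -0.6, 0, 0.05], [5.4, 0, -0.8, 0, 0.05], [6.4, 0, -1, 0, 0.05], [7.4, 0, -1, 0, 0.05], [8.4, 0, -0.8, 0, 0.05], [8.4, 0, -0.8, 0, 0.05]]' > next.json && python3 drive.py next.json
cat > look.py <<'E'
from cup import *
import sys
s=ctrl.snapshot('wrist');t=ctrl.snapshot('scene')
def crop(f,u,v,h=60,w=70): return cv2.resize(f[v-h:v+h,u-w:u+w],(350,300),interpolation=cv2.INTER_CUBIC)
cv2.imwrite(sys.argv[1],np.hstack([cv2.resize(s['frame'][130:350,100:420],(436,300)),crop(t['frame'],int(sys.argv[2]),int(sys.argv[3]))])[...,::-1])
E
python3 look.py pics/p5.png 250 200
```

```text
clock: 12.45
tool_pos: [0.3397, 0.0345, 0.0895]
orientation: [179.9, 0.1, -0.1]
force: [0.2, -0.6, -1.0]
opening: 0.0607
gripper_force: 30.0
clock: 13.45
tool_pos: [0.3814, 0.0349, 0.0943]
orientation: [180.0, 0.0, -0.0]
force: [-0.2, -0.3, -0.7]
opening: 0.061
gripper_force: 30.0
```

View pics/p5.png

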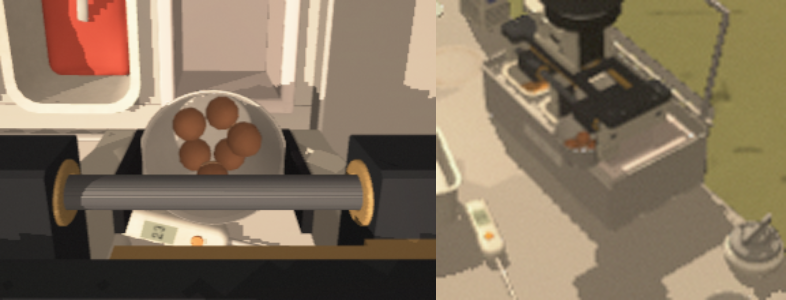

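The picture shows the cup still upright over the front wall, because its base just cleared the wall top. I'll go back and come in about 8 mm lower.

In the tool's units: -0.047 m is -9.4, -0.025 m is -5.

```bash
echo '[[-5, 0, 0, 0, 0.05], [-9.4, 0, 0, 0, 0.05], [-9.4, 0, 2, 0, 0.05], [-9.4, 0, 2, 0, 0.05]]' > next.json && python3 drive.py next.json; echo '[[1.6, 0, 0, 0, 0.05], [2.8, 0, 0, 0, 0.05], [3.8, 0, -0.6, 0, 0.05], [4.8, 0, -1.2, 0, 0.05], [4.8, 0, -1.2, 0, 0.05]]' > next.json && python3 drive.py next.json; echo '[[1.2, 0, -0.4, 0, 0.05], [2.4, 0, -0.4, 0, 0.05], [3.2, 0, -0.4, 0, 0.05], [4, 0, -0.2, 0, 0.05], [4, 0, -0.2, 0, 0.05]]' > next.json && python3 drive.py next.json; python3 - <<'E'
from cup import *
o=ctrl.get_obs();s=ctrl.snapshot('wrist');C=cloud(s,wristT(o,s)).reshape(-1,3);C=C[np.isfinite(C).all(1)]
p=o['tool_pos'];q=C[(abs(C[:,1]-p[1])<.024)&(abs(C[:,0]-p[0])<.06)&(C[:,2]>.08)&(C[:,2]<.15)]
q=q-[p[0],p[1],p[2]+.019]
for lo in np.arange(-.04,.05,.008):
    w=q[(q[:,0]>=lo)&(q[:,0]<lo+.008)]
    if len(w): print(round(lo,3),len(w),w[:,2].min().round(3),w[:,2].max().round(3))
E
```

```text
clock: 14.05
tool_pos: [0.3341, 0.035, 0.0841]
orientation: [180.0, 0.0, 0.0]
force: [-0.1, 0.6, -0.9]
opening: 0.0608
gripper_force: 30.0
clock: 14.68
tool_pos: [0.3582, 0.0347, 0.0905]
orientation: [180.0, 0.0, -0.1]
force: [-2.7, -0.4, 1.5]
opening: 0.0612
gripper_force: 30.0
clock: 15.3
tool_pos: [0.3796, 0.0355, 0.092]
orientation: [-180.0, -0.1, -0.0]
force: [-1.2, -0.2, 6.0]
opening: 0.061
gripper_force: 30.0
-0.04 479 -0.015 0.003
-0.032 363 -0.009 0.018
-0.024 831 -0.031 0.024
-0.016 797 -0.031 0.018
-0.008 559 -0.03 -0.007
0.0 1130 -0.031 -0.006
0.008 911 -0.028 -0.008
0.016 428 -0.024 -0.014
```

```bash
echo '[[1, -0.2, 0.2, 0, 0.05], [1.8, -0.4, 0.6, 0, 0.05], [2.6, -0.4, 0.8, 0, 0.05], [3.4, -0.4, 1.2, 0, 0.05], [4.6, -0.4, 1.8, 0, 0.05], [5.6, -0.4, 2.6, 0, 0.05], [5.6, -0.4, 2.6, 0, 0.05]]' > next.json && python3 drive.py next.json; echo '[[0.6, 0, 0.6, 0, 0.05], [1, 0, 1.2, 0, 0.05], [1, 0, 1.2, 0, 0.05], [1, 0, 1.2, 0, 0.05]]' > next.json && python3 drive.py next.json; python3 look.py pics/p6.png 250 200
```

```text
clock: 16.23
tool_pos: [0.4087, 0.0377, 0.079]
orientation: [-180.0, -0.2, 0.0]
force: [2.0, -1.2, 5.7]
opening: 0.0611
gripper_force: 30.0
clock: 16.73
tool_pos: [0.4141, 0.0371, 0.074]
orientation: [180.0, -0.3, 0.1]
force: [3.2, -5.8, 13.3]
opening: 0.0611
gripper_force: 30.0
```

View pics/p6.png

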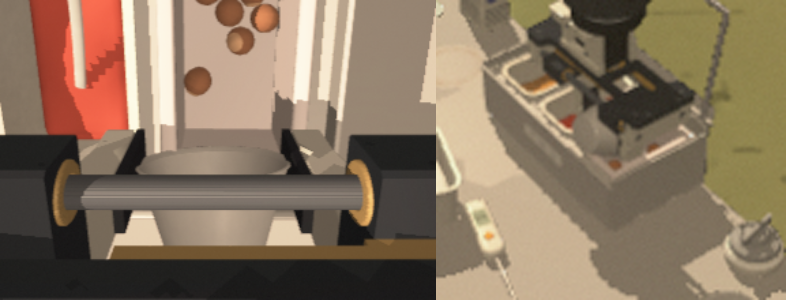

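The cup is tipped horizontal and the nuts are in the white pot, at about (200,80), (240,40), (265,18), (228,12) and (207,0). I'll lift off and count them.

In the tool's units: -0.03 m is -6, -0.05 m is -10.

```bash
echo '[[0, 0, -2, 0, 0.05], [-1, 0, -6, 0, 0.05], [-2, 0, -10, 0, 0.05], [-2, 0, -10, 0, 0.05]]' > next.json && python3 drive.py next.json; python3 - <<'E'
from cup import *
o=ctrl.get_obs();s=ctrl.snapshot('wrist');W=cloud(s,wristT(o,s))
h=cv2.cvtColor(s['frame'],cv2.COLOR_RGB2HSV); m=((h[...,0]<14)&(h[...,1]>95)&(h[...,2]>50)&(W[...,0]>.38)&(W[...,0]<.5)&(W[...,1]>-.02)&(W[...,1]<.07)).astype(np.uint8)
d=cv2.distanceTransform(m,cv2.DIST_L2,5)
pk=(d==cv2.dilate(d,np.ones((11,11))))&(d>5)
for v,u in np.argwhere(pk): print(u,v,d[v,u].round(1),W[v,u].round(3),s['frame'][v,u])
p=o['tool_pos'];C=W.reshape(-1,3);C=C[np.isfinite(C).all(1)]
q=C[(abs(C[:,1]-p[1])<.024)&(abs(C[:,0]-p[0])<.06)]-[p[0],p[1],p[2]+.019]; q=q[abs(q[:,2])<.045]
for lo in np.arange(-.04,.05,.008):
    w=q[(q[:,0]>=lo)&(q[:,0]<lo+.008)]
    if len(w): print(round(lo,3),len(w),w[:,2].min().round(3),w[:,2].max().round(3))
cv2.imwrite('pics/p7.png',cv2.resize(s['frame'][40:330,120:400],(580,600))[...,::-1])
E
```

```text
clock: 17.32
tool_pos: [0.4019, 0.0376, 0.1236]
orientation: [-179.9, -0.1, -0.0]
force: [-0.3, -0.3, -0.8]
opening: 0.0611
gripper_force: 30.0
277 107 5.2 [0.481 0.019 0.031] [123  77  51]
250 108 5.6 [0.48  0.043 0.03 ] [130  81  53]
277 108 5.2 [0.48  0.019 0.03 ] [124  78  51]
251 109 5.6 [0.479 0.042 0.031] [133  83  54]
266 119 8.0 [0.47  0.029 0.031] [137  86  56]
267 119 8.0 [0.47  0.028 0.032] [137  86  56]
288 123 8.6 [0.467 0.009 0.033] [218 135  89]
272 140 5.8 [0.452 0.023 0.033] [190 137  95]
247 163 8.2 [0.43  0.046 0.031] [139  86  57]
-0.032 25 0.016 0.024
-0.024 593 -0.022 0.033
-0.016 2089 -0.027 0.034
-0.008 928 -0.028 0.034
0.0 11 0.022 0.025
0.008 1 0.026 0.026
```

View pics/p7.png

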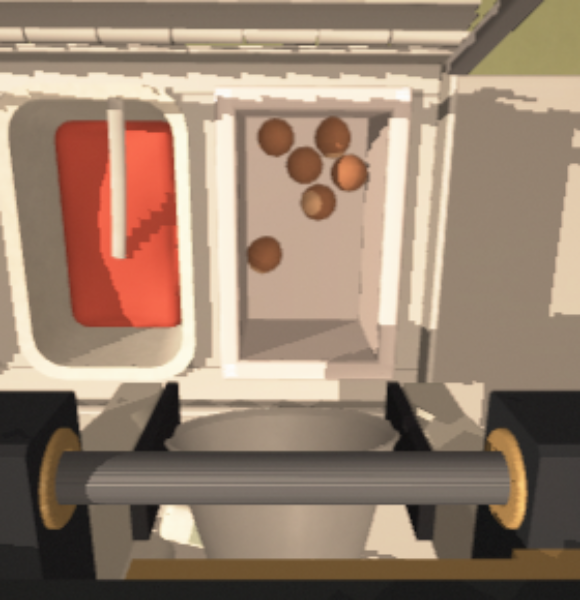

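All six nuts are in the pot, and the cup is still held horizontal. Before righting the cup on the front wall, I'll measure that wall's profile.

In the tool's units: 0.03 m is 6, -0.04 m is -8.

```bash
echo '[[4, 0, -4, 0, 0.05], [6, 0, -8, 0, 0.05], [6, 0, -8, 0, 0.05]]' > next.json && python3 drive.py next.json; python3 - <<'E'
from cup import *
for n in('wrist','top'):
    o=ctrl.get_obs();s=ctrl.snapshot(n);C=cloud(s,wristT(o,s) if n=='wrist' else None).reshape(-1,3);C=C[np.isfinite(C).all(1)]
    for y0,y1 in((-.018,.0),(.055,.075),(.09,.12),(.15,.2)):
        r=[]
        for x in np.arange(.364,.402,.002):
            q=C[(C[:,1]>y0)&(C[:,1]<y1)&(abs(C[:,0]-x)<.001)&(C[:,2]<.1)]; r.append(f'{x*1000:.0f}:{np.median(q[:,2])*1000:.0f}/{len(q)}' if len(q) else '')
        print(n,y0,' '.join(r))
p=o['tool_pos'];print(p)
E
```

```text
clock: 17.75
tool_pos: [0.4323, 0.0373, 0.1626]
orientation: [-180.0, -0.0, -0.1]
force: [0.5, 1.0, -0.8]
opening: 0.0612
gripper_force: 30.0
wrist -0.018        378:66/2 380:66/15 382:66/23 384:66/21 386:67/6 388:67/21 390:72/24 392:72/25 394:72/26 396:66/42 398:66/38 400:66/46 402:66/41
wrist 0.055        378:65/1 380:66/10 382:66/31 384:66/29 386:66/22 388:67/31 390:66/33 392:67/33 394:67/38 396:67/34 398:67/35 400:67/37 402:67/33
wrist 0.09               392:68/5 394:53/169 396:39/161  400:39/31 402:41/35
wrist 0.15      374:20/1 376:25/8        392:66/11 394:61/257 396:45/234 398:67/30 400:40/50 402:42/54
top -0.018 364:-4/2 366:-0/6 368:2/4 370:-2/2 372:1/7 374:39/23  378:67/6 380:69/3 382:63/3 384:68/6 386:70/1 388:67/5 390:69/6 392:73/3 394:67/4 396:68/5 398:71/4 400:66/2 402:70/6
top 0.055 364:3/6 366:0/2 368:-2/6 370:-3/7 372:78/8 374:21/19 376:80/6  380:67/6 382:67/2 384:66/5 386:67/5 388:70/4 390:73/5 392:69/3 394:74/4 396:66/5 398:68/5 400:72/6 402:73/5
top 0.09 364:2/2 366:-2/8 368:-0/8  372:-1/11 374:46/37 376:77/10  380:68/7 382:65/3 384:66/11 386:68/5 388:73/12 390:71/3 392:72/10   398:45/1 400:40/9 402:43/8
top 0.15 364:-0/12 366:1/16 368:2/2 370:0/14 372:1/14 374:34/48 376:41/22 378:69/6 380:67/10 382:68/17 384:69/7 386:67/10 388:68/16 390:74/11 392:74/4 394:69/4 396:72/5 398:38/4 400:34/17 402:41/11
[0.43108802 0.03694012 0.16164682]
```

```bash
echo '[[-6, 0, 4, 0, 0.05], [-8.4, 0, 10, 0, 0.05], [-8.4, 0, 14, 0, 0.05], [-8.4, 0, 14, 0, 0.05]]' > next.json && python3 drive.py next.json; echo '[[0, 0, 0.8, 0, 0.05], [0, 0, 1.8, 0, 0.05], [0, 0, 1.8, 0, 0.05]]' > next.json && python3 drive.py next.json
```

```text
clock: 18.35
tool_pos: [0.3873, 0.036, 0.0907]
orientation: [179.9, 0.2, -0.0]
force: [0.2, -0.7, -1.0]
opening: 0.0613
gripper_force: 30.0
clock: 18.73
tool_pos: [0.3892, 0.0369, 0.0834]
orientation: [180.0, 0.0, -0.0]
force: [-0.0, -0.3, -0.6]
opening: 0.0612
gripper_force: 30.0
```

In the tool's units: -0.009 m is -1.8, -0.006 m is -1.2.

```bash
echo '[[-0.6, 0, 0, 0, 0.05], [-1.2, 0, -0.2, 0, 0.05], [-1.8, 0, -0.6, 0, 0.05], [-1.8, 0, -0.6, 0, 0.05]]' > next.json && python3 drive.py next.json; echo '[[-0.6, 0, -0.2, 0, 0.05], [-1.2, 0, -0.4, 0, 0.05], [-1.2, 0, -0.4, 0, 0.05]]' > next.json && python3 drive.py next.json
```

```text
clock: 19.23
tool_pos: [0.3802, 0.0371, 0.0868]
orientation: [-180.0, -0.0, -0.0]
force: [0.3, -0.2, -0.2]
opening: 0.0608
gripper_force: 30.0
clock: 19.6
tool_pos: [0.374, 0.037, 0.0885]
orientation: [-180.0, -0.0, -0.0]
force: [0.2, -0.4, -1.0]
opening: 0.0611
gripper_force: 30.0
```

In the tool's units: 0.015 m is 3, 0.008 m is 1.6.

```bash
echo '[[1.6, 0, 0, 0, 0.05], [3, 0, 0, 0, 0.05], [3, 0, 1.6, 0, 0.05], [3, 0, 1.6, 0, 0.05]]' > next.json && python3 drive.py next.json; echo '[[0, 0, 0.6, 0, 0.05], [0, 0, 0.6, 0, 0.05]]' > next.json && python3 drive.py next.json;echo '[[-0.8, 0, 0, 0, 0.05], [-1.2, 0, 0, 0, 0.05], [-1.6, 0, 0, 0, 0.05], [-1.6, 0, 0, 0, 0.05]]' > next.json && python3 drive.py next.json
```

```text
clock: 20.1
tool_pos: [0.3891, 0.0368, 0.0798]
orientation: [180.0, 0.0, -0.1]
force: [0.6, 0.6, 0.3]
opening: 0.0609
gripper_force: 30.0
clock: 20.35
tool_pos: [0.3907, 0.0376, 0.0782]
orientation: [-180.0, -0.2, 0.0]
force: [2.2, 0.3, 3.9]
opening: 0.0611
gripper_force: 30.0
clock: 20.85
tool_pos: [0.3852, 0.0383, 0.0799]
orientation: [-179.9, -0.4, 0.1]
force: [7.6, -4.1, 13.4]
opening: 0.0609
gripper_force: 30.0
```

```bash
echo '[[0.8, 0, -4, 0, 0.05], [0, 0, -12, 0, 0.05], [-6, 0, -16, 0, 0.05], [-6, 0, -16, 0, 0.05]]' > next.json && python3 drive.py next.json; cat > axis.py <<'E'
from cup import *
o=ctrl.get_obs();p=o['tool_pos'];print(p.round(4))
for n in ('scene','wrist'):
    s=ctrl.snapshot(n);W=cloud(s,wristT(o,s) if n=='wrist' else None)
    Q=W-p
    m=(abs(Q[...,1])<.024)&(Q[...,0]>-.065)&(Q[...,0]<.05)&(Q[...,2]>-.04)&(Q[...,2]<.07)
    q=Q[m]*1000;print(n,m.sum())
    # side-view grid: count per 6 mm cell, x right, z up
    H,_,_=np.histogram2d(q[:,2],q[:,0],bins=[np.arange(-40,71,6),np.arange(-66,51,6)])
    for r,z in list(zip(H.astype(int),np.arange(-40,71,6)))[::-1]: 
        if z<66: print(f'{z+3:4d}',' '.join(f'{c:3d}' if c else '  .' for c in r))
    print('     ',' '.join(f'{x+3:3d}' for x in np.arange(-66,48,6)))
E
python3 axis.py
```

```text
clock: 21.35
tool_pos: [0.3501, 0.037, 0.1585]
orientation: [-179.9, -0.1, 0.0]
force: [-0.0, 0.4, -1.0]
opening: 0.0609
gripper_force: 30.0
[0.3501 0.037  0.1585]
scene 233
  65   .   .   .   .   .   .   .   .   .   .   .   .   .   .   .   .   .   .   .
  59   .   .   .   .   .   .   .   .   .   .   .   .   .   .   .   .   .   .   .
  53   .   .   .   .   .   .   1   3   .   .   .   .   .   .   .   .   .   .   .
  47   .   .   .   .   .  12  17  17   7   1   .   .   .   .   .   .   .   .   .
  41   .   .   .   .   .  16  11   7   6   .   .   .   .   .   .   .   .   .   .
  35   .   .   .   .   1  18   5   1   1   .   .   .   .   .   .   .   .   .   .
  29   .   .   .   .   1  21   2   3   1   1   .   .   .   .   .   .   .   .   .
  23   .   .   .   .   4  19   6   1   1   .   .   .   .   .   .   .   .   .   .
  17   .   .   .   .   9  10   4   .   .   .   .   .   .   .   .   .   .   .   .
  11   .   .   .   .   8   5   1   3   1   .   .   .   .   .   .   .   .   .   .
   5   .   .   .   .   .   1   1   2   3   .   .   .   .   .   .   .   .   .   .
  -1   .   .   .   .   .   .   .   
[... 1464 characters left out ...]
  .   . 117 198 107   2   .   .   .   .   .   .   .
  -1   .   .   .   .   .   .   .   9 400 399 242   2   .   .   .   .   .   .   .
  -7   .   .   .   .   .   .   .   .   1 143 322   .   .   .   .   .   .   .   .
 -13   .   .   .   .   .   .   .   .   .   .   .   .   .   .   .   .   .   .   .
 -19   .   .   .   .   .   .   .   .   .   .   .   .   .   .   .   .   .   .   .
 -25   .   .   .   .   .   .   .   .   .   .   .   .   .   .   .   .   .   .   .
 -31   .   .   .   .   .   .   .   .   .   .   .   .   .   .   .   .   .   .   .
 -37   .   .   .   .   .   .   .   .   .   .   .   .   .   .   .   .   .   .   .
      -63 -57 -51 -45 -39 -33 -27 -21 -15  -9  -3   3   9  15  21  27  33  39  45
```

In the tool's units: 0.01 m is 2, 0.0735 m is 14.7.

```bash
echo '[[4, 0, 0, 0, 0.05], [7.9, 0, 2, 0, 0.05], [7.9, 0, 10, 0, 0.05], [7.9, 0, 14.7, 0, 0.05], [7.9, 0, 14.7, 0, 0.05]]' > next.json && python3 drive.py next.json; echo '[[0, 0, 0.2, 0, 0.05], [0, 0, 0.2, 0, 0.05]]' > next.json && python3 drive.py next.json;echo '[[-0.8, 0, 0, 0, 0.05], [-1.6, 0, 0, 0, 0.05], [-1.6, 0, 0, 0, 0.05]]' > next.json && python3 drive.py next.json;echo '[[-0.6, 0, 0, 0, 0.05], [-1.2, 0, 0, 0, 0.05], [-1.2, 0, 0, 0, 0.05]]' > next.json && python3 drive.py next.json
```

```text
clock: 22.08
tool_pos: [0.3893, 0.0358, 0.0819]
orientation: [179.8, 0.3, -0.1]
force: [-0.0, -0.3, 0.3]
opening: 0.0608
gripper_force: 30.0
clock: 22.32
tool_pos: [0.3913, 0.0373, 0.0837]
orientation: [-180.0, -0.1, -0.0]
force: [1.4, 0.2, -0.7]
opening: 0.0614
gripper_force: 30.0
clock: 22.7
tool_pos: [0.3824, 0.037, 0.0832]
orientation: [-180.0, -0.0, -0.0]
force: [0.5, 1.0, -0.5]
opening: 0.0606
gripper_force: 30.0
clock: 23.08
tool_pos: [0.3765, 0.0369, 0.0829]
orientation: [180.0, 0.0, -0.0]
force: [0.4, 0.3, -0.5]
opening: 0.0611
gripper_force: 30.0
```

```bash
cat > ax2.py <<'E'
from cup import *
o=ctrl.get_obs();p=o['tool_pos'];s=ctrl.snapshot('scene');Q=(cloud(s)-p)
m=(abs(Q[...,1])<.022)&(Q[...,0]>-.06)&(Q[...,0]<.045)&(Q[...,2]>-.035)&(Q[...,2]<.06)
q=Q[m]*1000
H,_,_=np.histogram2d(q[:,2],q[:,0],bins=[np.arange(-36,61,6),np.arange(-60,49,6)])
print(p.round(4))
for r,z in list(zip(H.astype(int),np.arange(-36,61,6)))[::-1]: print(f'{z+3:4d}',' '.join(f'{c:3d}' if c else '  .' for c in r))
print('     ',' '.join(f'{x+3:3d}' for x in np.arange(-60,48,6)))
E
python3 ax2.py
```

```text
[0.3765 0.0369 0.0829]
  57   .   .   .   .   .   .   1   .   .   .   .   .   .   .   .   .   .   .
  51   .   .   .   .   3   6   7   2   .   1   1   .   .   .   .   .   .   .
  45   .   .   .   .  15  15  11   2   1   .   .   .   .   .   .   .   .   .
  39   .   .   .   .  20   5   4   .   .   .   .   .   .   .   .   .   .   .
  33   .   .   .   2  16   3   2   .   .   .   .   .   .   .   .   .   .   .
  27   .   .   .   2  12   3   .   .   .   .   .   .   .   .   .   .   .   .
  21   .   .   .   6  17   .   .   .   .   .   .   .   .   .   .   .   .   .
  15   .   .   .   8  10   2   .   .   .   .   .   .   .   .   .   .   .   .
   9   .   .   .   3   .   1   1   .   .   .   .   .   .   .   .   .   .   .
   3   .   .   .   .   .   .   .   1   .   .   .   .   .   .   .   .   .   .
  -3   .   .   .   .   .   .   .   .   1   1   .   .   .   .   .   .   .   .
  -9   .   .   .   .   .   .   .   .   2   4   .   .   .   .   .   .   .   .
 -15   .   .   .   .   .   .   .   .   3   3   1   .   .   .   .   .   .   .
 -21   .   .   .   .   .   .   .   .   9   2   2   1   .   .   .   .   .   .
 -27   .   .   .   .   .   .   .   .   2   8   .   .   .   .   .   .   .   .
 -33   .   .   .   .   .   .   .   .   4   7   .   .   .   .   .   .   .   .
      -57 -51 -45 -39 -33 -27 -21 -15  -9  -3   3   9  15  21  27  33  39  45
```

The manual's scale: shifts go in units of 5 mm. Converting my numbers, 0.013 m is 2.6, -0.008 m is -1.6.

```bash
echo '[[0, 0, -1.6, 0, 0.05], [2.6, 0, -1.6, 0, 0.05], [2.6, 0, 0.5, 0, 0.05], [2.6, 0, 0.5, 0, 0.05]]' > next.json && python3 drive.py next.json; echo '[[-0.6, 0, 0, 0, 0.05], [-1.2, 0, 0, 0, 0.05], [-1.2, 0, 0, 0, 0.05]]' > next.json && python3 drive.py next.json;echo '[[-0.6, 0, 0, 0, 0.05], [-1.2, 0, 0, 0, 0.05], [-1.2, 0, 0, 0, 0.05]]' > next.json && python3 drive.py next.json;echo '[[-0.6, 0, 0, 0, 0.05], [-1.2, 0, 0, 0, 0.05], [-1.2, 0, 0, 0, 0.05]]' > next.json && python3 drive.py next.json; python3 ax2.py
```

```text
clock: 23.62
tool_pos: [0.3901, 0.037, 0.0799]
orientation: [180.0, 0.0, -0.0]
force: [-0.1, 0.3, 1.5]
opening: 0.061
gripper_force: 30.0
clock: 24.0
tool_pos: [0.3832, 0.0368, 0.0804]
orientation: [180.0, 0.0, -0.0]
force: [-0.5, 0.3, -0.5]
opening: 0.0609
gripper_force: 30.0
clock: 24.38
tool_pos: [0.3785, 0.0375, 0.0811]
orientation: [-179.9, -0.1, 0.0]
force: [1.6, -0.1, 3.5]
opening: 0.0609
gripper_force: 30.0
clock: 24.75
tool_pos: [0.3721, 0.0373, 0.0809]
orientation: [-180.0, -0.1, -0.0]
force: [2.5, 0.5, 6.0]
opening: 0.0613
gripper_force: 30.0
[0.3721 0.0373 0.0809]
  57   .   .   .   .   .   .   .   .   .   .   .   .   .   .   .   .   .   .
  51   .   .   .   .   .   2   3   3   .   .   .   .   .   .   .   .   .   .
  45   .   .   .   1   7  14  16   3   2   .   .   .   .   .   .   .   .   .
  39   .   .   .   6  17   8  10   2   .   .   .   .   .   .   .   .   .   .
  33   .   .   .   8   9   6   3   2   .   .   .   .   .   .   .   .   .   .
  27   .   .   .   3   6   2   .   .   .   .   .   .   .   .   .   .   .   .
  21   .   .   .   1  14   .   .   .   .   .   .   .   .   .   .   .   .   .
  15   .   .   .   .  11   .   1   .   .   .   .   .   .   .   .   .   .   .
   9   .   .   .   .   8   1   1   1   .   .   .   .   .   .   .   .   .   .
   3   .   .   .   .   7   1   .   .   2   .   .   .   .   .   .   .   .   .
  -3   .   .   .   .   1   .   .   .   .   1   .   .   .   .   .   .   .   .
  -9   .   .   .   .   .   .   .   .   .   3   .   .   .   .   .   .   .   .
 -15   .   .   .   .   .   .   .   .   .   8   .   .   .   .   .   .   .   .
 -21   .   .   .   .   .   .   .   .   .   7   .   .   .   .   .   .   .   .
 -27   .   .   .   .   .   .   .   .   .   8   2   .   .   .   .   .   .   .
 -33   .   .   .   .   .   .   .   .   .   7   1   .   .   .   .   .   .   .
      -57 -51 -45 -39 -33 -27 -21 -15  -9  -3   3   9  15  21  27  33  39  45
```

Pulling at this height rights the cup, which is now at about 83°. I'll continue on the arc around the ridge.

```bash
echo '[[-0.8, 0, 0, 0, 0.05], [-1.6, 0, 0.2, 0, 0.05], [-2.3, 0, 0.4, 0, 0.05], [-3.1, 0, 0.9, 0, 0.05], [-3.1, 0, 0.9, 0, 0.05]]' > next.json && python3 drive.py next.json; echo '[[-0.5, 0, 0.4, 0, 0.05], [-1, 0, 0.8, 0, 0.05], [-1.56, 0, 1.5, 0, 0.05], [-1.56, 0, 1.5, 0, 0.05]]' > next.json && python3 drive.py next.json; python3 ax2.py
```

```text
clock: 25.42
tool_pos: [0.3547, 0.0363, 0.0752]
orientation: [179.9, 0.1, -0.0]
force: [-0.4, -0.1, 0.1]
opening: 0.0606
gripper_force: 30.0
clock: 25.92
tool_pos: [0.3479, 0.0368, 0.0681]
orientation: [180.0, 0.0, -0.0]
force: [-0.4, -0.6, -0.4]
opening: 0.0604
gripper_force: 30.0
[0.3479 0.0368 0.0681]
  57   .   .   .   .   .   .   .   .   .   .   .   .   .   .   .   .   .   .
  51   .   .   .   .   .   .   6   6   .   .   .   .   .   .   .   .   .   .
  45   .   .   .   .   .   5  15   4   .   .   .   .   .   .   .   .   .   .
  39   .   .   .   .   7  18  10   3   .   .   .   .   .   .   .   .   .   .
  33   .   .   .   7  17   9   6   .   .   .   .   .   .   .   .   .   .   .
  27   .   .   .  12  11   2   2   .   .   .   .   .   .   .   .   .   .   .
  21   .   .   .   4   2   2   .   .   .   .   .   .   .   .   .   .   .   .
  15   .   .   .   .   3   .   .   .   .   .   .   .   .   .   .   .   .   .
   9   .   .   .   .   3   .   .   .   .   .   .   .   .   .   .   .   .   .
   3   .   .   .   .   1   2   .   .   .   .   .   .   .   .   .   .   .   .
  -3   .   .   .   .   .   3   .   .   .   .   .   .   .   .   .   .   .   .
  -9   .   .   .   .   .   .   .   .   .   .   .   .   .   .   .   .   .   .
 -15   .   .   .   .   .   .   .   .   .   .   .   .   .   .   .   .   .   .
 -21   .   .   .   .   .   .   .   .   .   .   .   .   .   3   .   .   .   .
 -27   .   .   .   .   .   .   .   .   .   .   .   .   .   3   .   .   .   .
 -33   .   .   .   .   .   .   .   .   .   .   .   .   .   1   .   .   .   .
      -57 -51 -45 -39 -33 -27 -21 -15  -9  -3   3   9  15  21  27  33  39  45
```

In the tool's units: -0.027 m is -5.4, 0.019 m is 3.8.

```bash
echo '[[0, 0, -5.4, 0, 0.05], [3.8, 0, -5.4, 0, 0.05], [3.8, 0, -3.2, 0, 0.05], [3.8, 0, -2.6, 0, 0.05], [3.8, 0, -2.6, 0, 0.05]]' > next.json && python3 drive.py next.json; echo '[[-0.6, 0, 0.2, 0, 0.05], [-1.2, 0, 0.6, 0, 0.05], [-1.9, 0, 1.1, 0, 0.05], [-1.9, 0, 1.1, 0, 0.05]]' > next.json && python3 drive.py next.json;  echo '[[-0.5, 0, 0.6, 0, 0.05], [-1, 0, 1.2, 0, 0.05], [-1.4, 0, 1.7, 0, 0.05], [-1.4, 0, 1.7, 0, 0.05]]' > next.json && python3 drive.py next.json; python3 ax2.py
```

```text
clock: 26.6
tool_pos: [0.3664, 0.0364, 0.0808]
orientation: [179.9, 0.1, -0.0]
force: [-0.0, -0.3, -0.8]
opening: 0.0606
gripper_force: 30.0
clock: 27.1
tool_pos: [0.3578, 0.037, 0.0762]
orientation: [-180.0, -0.0, 0.0]
force: [-0.1, -1.3, 4.5]
opening: 0.0607
gripper_force: 30.0
clock: 27.6
tool_pos: [0.3499, 0.0364, 0.0673]
orientation: [180.0, 0.1, -0.0]
force: [-4.6, -0.6, 5.5]
opening: 0.0599
gripper_force: 30.0
[0.3499 0.0364 0.0673]
  57   .   .   .   .   .   .   .   .   .   .   .   .   .   .   .   .   .   .
  51   .   .   .   .   .   .   .   .   .   .   .   .   .   .   .   .   .   .
  45   .   .   .   .   .   6   3   .   .   .   .   .   .   .   .   .   .   .
  39   .   .   .   .   2  11   7   1   .   .   .   .   .   .   .   .   .   .
  33   .   .   .   .   6  18   4   2   .   .   .   .   .   .   .   .   .   .
  27   .   .   .   .  13   7   1   .   .   .   .   .   .   .   .   .   .   .
  21   .   .   .   2  13   7   .   .   .   .   .   .   .   .   .   .   .   .
  15   .   .   .   3   8   2   .   .   .   .   .   .   .   .   .   .   .   .
   9   .   .   .   4   8   2   .   .   .   1   .   .   .   .   .   .   .   .
   3   .   .   .   .   1   .   .   .   .   .   1   .   .   .   .   .   .   .
  -3   .   .   .   .   .   .   .   .   .   .   .   .   .   .   .   .   .   .
  -9   .   .   .   .   .   .   .   .   .   .   .   .   .   .   .   .   .   .
 -15   .   .   .   .   .   .   .   .   .   .   .   .   .   .   .   .   .   .
 -21   .   .   .   .   .   .   .   .   .   .   .   .   .   1   .   .   .   .
 -27   .   .   .   .   .   .   .   .   .   .   .   .   .   3   .   .   .   .
 -33   .   .   .   .   .   .   .   .   .   .   .   .   .   2   .   .   .   .
      -57 -51 -45 -39 -33 -27 -21 -15  -9  -3   3   9  15  21  27  33  39  45
```

In the tool's units: 0.011 m is 2.2, -0.004 m is -0.8.

```bash
echo '[[-0.3, 0, 0.8, 0, 0.05], [-0.6, 0, 1.4, 0, 0.05], [-0.8, 0, 2.2, 0, 0.05], [-0.9, 0, 2.8, 0, 0.05], [-0.9, 0, 2.8, 0, 0.05]]' > next.json && python3 drive.py next.json; python3 ax2.py
```

```text
clock: 28.28
tool_pos: [0.3459, 0.0368, 0.0531]
orientation: [180.0, 0.1, -0.0]
force: [-5.3, -0.3, 1.3]
opening: 0.0592
gripper_force: 30.0
[0.3459 0.0368 0.0531]
  57   .   .   .   .   .   .   .   .   .   .   .   .   .   .   .   .   .   .
  51   .   .   .   .   .   .   .   .   .   .   .   .   .   .   .   .   .   .
  45   .   .   .   .   .   .   .   .   .   .   .   .   .   .   .   .   .   .
  39   .   .   .   .   .   1   .   .   .   .   .   .   .   .   .   .   .   .
  33   .   .   .   1   4   4   .   .   .   .   .   .   .   .   .   .   .   .
  27   .   .   .   .   7   6   .   .   .   .   .   .   .   .   .   .   .   .
  21   .   .   .   .   6   8   1   .   .   .   .   .   .   .   .   .   .   .
  15   .   .   .   .   6   6   2   1   .   .   .   .   .   .   .   .   .   .
   9   .   .   .   .   3   4   3   3   4   3   .   .   .   .   .   .   .   .
   3   .   .   .   .   .   6   2   1   5   5   2   .   .   .   .   .   .   .
  -3   .   .   .   .   .   2   .   .   1   3   4   1   .   .   .   .   .   .
  -9   .   .   .   .   .   .   .   .   .   .   1   .   .   .   .   .   .   .
 -15   .   .   .   .   .   .   .   .   .   .   .   .   .   .   .   .   .   .
 -21   .   .   .   .   .   .   .   .   .   .   .   .   .   .   1   .   .   .
 -27   .   .   .   .   .   .   .   .   .   .   .   .   .   .   1   .   .   .
 -33   .   .   .   .   .   .   .   .   .   .   .   .   .   .   4   .   .   .
      -57 -51 -45 -39 -33 -27 -21 -15  -9  -3   3   9  15  21  27  33  39  45
```

The cup is about 9° off vertical. I'll carry it back to its old free place, set it down and press it level.

In the tool's units: 0.09 m is 18, 0.054 m is 10.8.

```bash
echo '[[-4, 0, -2, 0, 0.05], [-4, 0, -10, 0, 0.05], [-2, 8, -16, 0, 0.05], [2, 18, -16, 0, 0.05], [6, 28, -16, 0, 0.05], [8, 38, -16, 0, 0.05], [10, 48, -16, 0, 0.05], [10.8, 58, -16, 0, 0.05]]' > next.json && python3 drive.py next.json; echo '[[0, 10, 0, 0, 0.05], [0, 19, 4, 0, 0.05], [0, 19, 12, 0, 0.05], [0, 19, 18, 0, 0.05], [0, 19, 21, 0, 0.05], [0, 19, 21, 0, 0.05]]' > next.json && python3 drive.py next.json
```

```text
clock: 29.32
tool_pos: [0.4022, -0.2554, 0.134]
orientation: [179.9, -0.2, -0.0]
force: [1.1, 0.9, -0.3]
opening: 0.0589
gripper_force: 30.0
clock: 30.08
tool_pos: [0.4005, -0.3481, 0.028]
orientation: [-180.0, 0.0, 0.0]
force: [-0.5, -0.5, 0.0]
opening: 0.0593
gripper_force: 30.0
```

```bash
echo '[[0, 0, 1.2, 0, 0.05], [0, 0, 2, 0, 0.05], [0, 0, 2, 0, 0.05]]' > next.json && python3 drive.py next.json; echo '[[0, 0, 0.6, 0, 0.05], [0, 0, 1.2, 0, 0.05], [0, 0, 1.2, 0, 0.05]]' > next.json && python3 drive.py next.json; python3 ax2.py
```

```text
clock: 30.45
tool_pos: [0.4004, -0.348, 0.0187]
orientation: [180.0, -0.0, -0.0]
force: [0.7, 0.3, -0.1]
opening: 0.0593
gripper_force: 30.0
clock: 30.82
tool_pos: [0.4001, -0.348, 0.0122]
orientation: [-180.0, 0.0, -0.0]
force: [-0.3, -0.3, -0.5]
opening: 0.0592
gripper_force: 30.0
[ 0.4001 -0.348   0.0122]
  57   .   .   .   .   .   .   .   .   .   .   .   .   .   .   .   .   .   .
  51   .   .   .   .   .   .   .   .   .   .   .   .   .   .   .   .   .   .
  45   .   .   .   .   .   .   .   .   .   .   .   .   .   .   .   .   .   .
  39   .   .   .   1   1   4   .   .   .   .   .   .   .   .   .   .   .   .
  33   .   .   .   2   5   5   3   .   .   .   .   .   .   .   .   .   .   .
  27   .   .   .   1  13   6   1   .   .   .   .   .   .   2   1   .   .   .
  21   .   .   .   .   9   6   1   .   .   .   .   .   .   7   5   .   .   .
  15   .   .   .   .   8   8   2   .   .   .   1   1   .   5   2   .   .   .
   9   .   .   .   .   2   7   7   1   .   2   1   9   6   .   .   .   .   .
   3   .   .   .   .   3   9   5   3   6   4   7   8   7   .   .   .   .   .
  -3   .   .   .   .   .   1   .   2   2   5  11  13   2   .   .   .   .   .
  -9  16  13  13  12  11  11   6   1   5   9   8   9   3   .   .   .   .   .
 -15  20  28  24  29  26  27  20   6   1   1   1   1   .   .   .   .   .   .
 -21   1   .   1   .   .   .   .   .   .   .   .   .   .   .   .   .   .   .
 -27   .   .   .   .   .   .   .   .   .   .   .   .   .   .   .   .   .   .
 -33   .   .   .   .   .   .   .   .   .   .   .   .   .   .   .   .   .   .
      -57 -51 -45 -39 -33 -27 -21 -15  -9  -3   3   9  15  21  27  33  39  45
```

In the tool's units: 0.005 m is 1, 0.003 m is 0.6.

```bash
echo '[[0, 0, 0.6, 0, 0.05], [0, 0, 1, 0, 0.05], [0, 0, 1, 0, 0.05]]' > next.json && python3 drive.py next.json; echo '[[0, 0, 0.4, 0, 0.05], [0, 0, 0.8, 0, 0.05], [0, 0, 0.8, 0, 0.05]]' > next.json && python3 drive.py next.json; python3 ax2.py
```

```text
clock: 31.25
tool_pos: [0.4015, -0.3483, 0.0092]
orientation: [179.9, -0.1, 0.0]
force: [-1.7, 6.2, 18.6]
opening: 0.0591
gripper_force: 30.0
clock: 31.62
tool_pos: [0.4023, -0.3486, 0.0058]
orientation: [179.9, -0.2, 0.1]
force: [-0.4, 6.3, 23.3]
opening: 0.0589
gripper_force: 30.0
[ 0.4023 -0.3486  0.0058]
  57   .   .   .   .   .   .   .   .   .   .   .   .   .   .   .   .   .   .
  51   .   .   .   .   .   .   .   .   .   .   .   .   .   .   .   .   .   .
  45   .   .   .   .   .   3   1   .   .   .   .   .   .   .   .   .   .   .
  39   .   .   .   3   7   6   2   .   .   .   .   .   .   .   .   .   .   .
  33   .   .   .   2  12   5   1   .   .   .   .   .   .   .   .   .   .   .
  27   .   .   .   1   9   6   1   .   .   .   .   .   .   9   .   .   .   .
  21   .   .   .   .  13   7   3   .   .   .   .   .   1  14   1   .   .   .
  15   .   .   .   .   7   7   2   1   .   1   3   5   .   .   1   .   .   .
   9   .   .   .   .   5   7   2   3   8   2  10   7   4   .   .   .   .   .
   3   .   .   .   .   2   3   .   3   3   6   8  11   3   .   .   .   .   .
  -3  13  14  16  18  17  10   3   1   3   6  11   7   .   .   .   .   .   .
  -9  24  27  25  20  23  24  11   3   1   2   2   .   .   .   .   .   .   .
 -15   .   .   .   .   .   .   .   .   .   .   .   .   .   .   .   .   .   .
 -21   .   .   .   .   .   .   .   .   .   .   .   .   .   .   .   .   .   .
 -27   .   .   .   .   .   .   .   .   .   .   .   .   .   .   .   .   .   .
 -33   .   .   .   .   .   .   .   .   .   .   .   .   .   .   .   .   .   .
      -57 -51 -45 -39 -33 -27 -21 -15  -9  -3   3   9  15  21  27  33  39  45
```

```bash
echo '[[0, 0, -0.6, 0, 0.05], [0, 0, -0.6, 0, 0.05], [0, 0, -0.6, 0, 0.062], [0, 0, -0.6, 0, 0.066], [0, 0, -0.6, 0, 0.088], [0, 0, -0.6, 0, 0.088], [0, 0, -0.6, 0, 0.088], [0, 0, -0.6, 0, 0.088]]' > next.json && python3 drive.py next.json; python3 ax2.py
```

```text
clock: 32.67
tool_pos: [0.4002, -0.348, 0.0065]
orientation: [-180.0, 0.0, -0.0]
force: [0.6, -0.0, -1.0]
opening: 0.0874
gripper_force: 0.0
[ 0.4002 -0.348   0.0065]
  57   .   .   .   .   .   .   .   .   .   .   .   .   .   .   .   .   .   .
  51   .   .   .   .   .   .   .   .   .   .   .   .   .   .   .   .   .   .
  45   .   .   .   .   .   .   .   .   .   .   .   .   .   .   .   .   .   .
  39   .   .   .   .   .   .   .   .   .   .   .   .   .   .   .   .   .   .
  33   .   .   .   1   .   .   .   .   1   2   .   .   2   3   .   .   .   .
  27   .   .   .   7   1   5   4   3   1   3   4   .   5  11   1   .   .   .
  21   .   .   .   1   6   1   3   4   5   4   5   1   2  16   .   .   .   .
  15   .   .   .   .  10   2   3   3   3   5   5   7   .   1   .   .   .   .
   9   .   .   .   .   4   1   1   5   2   9   4   9   5   .   .   .   .   .
   3   .   .   .   .   6   .   4   .   2   5   5   9   9   .   .   .   .   .
  -3  17  11   8  15  10   9   4  11  17  24  18  11   9   .   .   .   .   .
  -9  26  26  29  24  27  26   6   6  12  11   8  14   2   .   .   .   .   1
 -15   .   1   .   .   .   .   .   .   .   .   .   .   .   .   .   .   .   .
 -21   .   .   .   .   .   .   .   .   .   .   .   .   .   .   .   .   .   .
 -27   .   .   .   .   .   .   .   .   .   .   .   .   .   .   .   .   .   .
 -33   .   .   .   .   .   .   .   .   .   .   .   .   .   .   .   .   .   .
      -57 -51 -45 -39 -33 -27 -21 -15  -9  -3   3   9  15  21  27  33  39  45
```

In the tool's units: -0.3 m is -60, -0.28 m is -56.

```bash
echo '[[0, 0, -6, 0, 0.088], [0, 0, -16, 0, 0.088], [0, 0, -28, 0, 0.088], [0, -8, -36, 0, 0.088], [2, -16, -44, 10, 0.088], [4, -26, -50, 20, 0.088], [6, -36, -56, 30, 0.088], [8, -46, -60, 40, 0.088]]' > next.json && python3 drive.py next.json; python3 -c "
from plant import ctrl; o=ctrl.get_obs(); print(o['joint_pos'].round(1),o['tool_pos'],o['orientation'])"; python3 cup.py .40 -.348
```

```text
clock: 33.72
tool_pos: [0.4396, -0.1239, 0.305]
orientation: [-179.9, -0.1, -38.6]
force: [1.2, 0.0, 0.8]
opening: 0.0874
gripper_force: 0.0
[  9.1  -3.6 -16.9   0.  -76.6  42.3] [ 0.43956089 -0.12391222  0.30501568] [-1.79918661e+02 -8.22119086e-02 -3.85788670e+01]
[ 0.4396 -0.1239  0.305 ] 0.08735108150214457
wrist 319 (array([ 0.3951202 , -0.35711355]), np.float64(0.03102294927600796), 238)
top 65 (array([ 0.39411221, -0.35762656]), np.float64(0.03052279059162742), 46)
scene 99 (array([ 0.39188085, -0.35658363]), np.float64(0.031102339429726095), 53)
```

In the tool's units: -0.224 m is -44.8, -0.2 m is -40.

```bash
echo '[[-4, -10, 0, 10, 0.088], [-8, -20, 0, 20, 0.088], [-12, -30, 0, 30, 0.088], [-16.6, -40, 0, 40, 0.088], [-16.6, -44.8, 0, 50, 0.088], [-16.6, -44.8, 0, 50, 0.088]]' > next.json && python3 drive.py next.json; python3 - <<'E'
from cup import *
o=ctrl.get_obs();s=ctrl.snapshot('wrist');W=cloud(s,wristT(o,s));C=W.reshape(-1,3);C=C[np.isfinite(C).all(1)]
print(o['tool_pos'],o['orientation'])
for n,C in(('wrist',C),('top',cloud(ctrl.snapshot('top')).reshape(-1,3)),('scene',cloud(ctrl.snapshot('scene')).reshape(-1,3))):
  L=C[(C[:,0]>.48)&(C[:,0]<.56)&(C[:,1]>0)&(C[:,1]<.2)&(C[:,2]>.15)&(C[:,2]<.258)]
  print(n,len(L))
  for lo in np.arange(.15,.258,.006):
    w=L[(L[:,2]>=lo)&(L[:,2]<lo+.006)]
    if len(w): print(round(lo,3),len(w),'x',w[:,0].min().round(4),w[:,0].max().round(4),'y',w[:,1].min().round(3),w[:,1].max().round(3))
cv2.imwrite('pics/l8.png',s['frame'][...,::-1])
E
```

```text
clock: 34.62
tool_pos: [0.5133, 0.1023, 0.3019]
orientation: [179.9, -0.1, -88.2]
force: [-0.2, -0.8, -0.5]
opening: 0.0876
gripper_force: 0.0
[0.51331481 0.10227841 0.30185661] [ 1.79863115e+02 -6.92176456e-02 -8.81895218e+01]
wrist 1387
0.228 153 x 0.5235 0.5301 y 0.001 0.2
0.234 851 x 0.5239 0.5301 y 0.0 0.2
0.24 214 x 0.5248 0.53 y 0.077 0.137
0.246 169 x 0.526 0.5296 y 0.077 0.136
top 174
0.228 37 x 0.5244 0.5314 y 0.005 0.198
0.234 94 x 0.5243 0.5313 y 0.0 0.198
0.24 28 x 0.5247 0.5307 y 0.044 0.2
0.246 15 x 0.5252 0.5295 y 0.101 0.135
scene 206
0.222 1 x 0.5239 0.5239 y 0.043 0.043
0.228 78 x 0.5198 0.5313 y 0.002 0.194
0.234 79 x 0.5184 0.5284 y 0.001 0.195
0.24 39 x 0.521 0.5278 y 0.075 0.134
0.246 9 x 0.5204 0.527 y 0.094 0.137
```

View pics/l8.png

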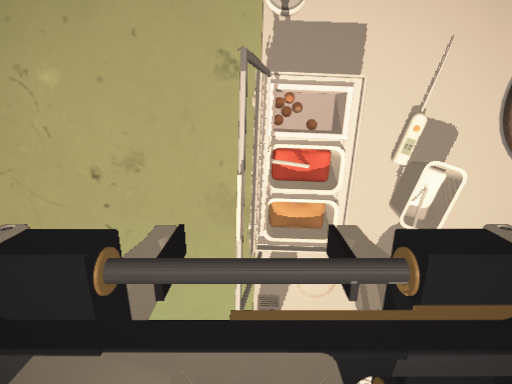

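```bash
echo '[[0, -2.4, 0, 0, 0.088], [0, -2.4, 4, 0, 0.088], [0, -2.4, 8, 0, 0.088], [0, -2.4, 8, 0, 0.06], [0, -2.4, 8, 0, 0.06], [0, -2.4, 8, 0, 0.06]]' > next.json && python3 drive.py next.json
```

```text
clock: 35.52
tool_pos: [0.5255, 0.1023, 0.2644]
orientation: [-179.9, 0.0, -88.3]
force: [-0.6, -0.1, -0.3]
opening: 0.0636
gripper_force: 0.0
```

```bash
echo '[[-1, -0.2, 3, 2, 0.06], [-1, -0.2, 6.7, 2, 0.06], [-1, -0.2, 6.7, 2, 0.06], [-1, -0.2, 6.7, 2, 0.03], [-1, -0.2, 6.7, 2, 0.03], [-1, -0.2, 6.7, 2, 0.03], [-1, -0.2, 6.7, 2, 0.022], [-1, -0.2, 6.7, 2, 0.022]]' > next.json && python3 drive.py next.json
```

```text
clock: 36.52
tool_pos: [0.5258, 0.1073, 0.23]
orientation: [-180.0, 0.0, -90.3]
force: [-0.1, -0.1, 0.9]
opening: 0.0226
gripper_force: 0.0
```

In the tool's units: 0.008 m is 1.6, -0.009 m is -1.8.

```bash
echo '[[0, -1, 0, 0, 0.036], [0, -1.8, 0, 0, 0.036], [0, -1.8, 0, 0, 0.036], [0, -1.8, 0.8, 0, 0.036], [0, -1.8, 1.6, 0, 0.036], [0, -1.8, 1.6, 0, 0.036]]' > next.json && python3 drive.py next.json; echo '[[0, 0.8, 0, 0, 0.034], [0, 1.8, 0, 0, 0.034], [0, 3, 0, 0, 0.034], [0, 4.2, 0, 0, 0.034], [0, 5.2, 0, 0, 0.034], [0, 6, 0, 0, 0.034], [0, 6, 0, 0, 0.034]]' > next.json && python3 drive.py next.json; python3 - <<'E'
from cup import *
s=ctrl.snapshot('top');C=cloud(s).reshape(-1,3)
L=C[(C[:,0]>.4)&(C[:,0]<.56)&(((C[:,1]>0)&(C[:,1]<.03))|((C[:,1]>.18)&(C[:,1]<.21)))&(C[:,2]>.2)&(C[:,2]<.258)]
print(len(L),L.mean(0),L.min(0),L.max(0))
E
```

```text
clock: 37.28
tool_pos: [0.5345, 0.1071, 0.2214]
orientation: [180.0, -0.0, -90.3]
force: [0.5, 0.0, 0.2]
opening: 0.0361
gripper_force: 0.0
clock: 38.15
tool_pos: [0.5046, 0.1074, 0.222]
orientation: [-180.0, 0.0, -90.3]
force: [-0.9, -0.5, -0.4]
opening: 0.0339
gripper_force: 0.0
53 [0.51901599 0.08858493 0.23624482] [5.16424532e-01 2.13905521e-04 2.32302370e-01] [0.52189308 0.20840691 0.2406969 ]
```

```bash
cat > lid.py <<'E'
from cup import *
o=ctrl.get_obs();print(o['tool_pos'].round(4),o['force'].round(2),o['opening'].round(4))
for n in('top','scene'):
    C=cloud(ctrl.snapshot(n)).reshape(-1,3)
    L=C[(C[:,0]>.40)&(C[:,0]<.56)&(((C[:,1]>-.01)&(C[:,1]<.04))|((C[:,1]>.17)&(C[:,1]<.22)))&(C[:,2]>.12)&(C[:,2]<.258)]
    t=L[:,2].max(); e=L[L[:,2]>t-.008]; c=e.mean(0)
    # side bars: line fit of x,z
    B=C[(C[:,0]>.40)&(C[:,0]<.56)&(C[:,2]>.11)&(C[:,2]<.21)&(((C[:,1]>-.02)&(C[:,1]<-.01))|((C[:,1]>.222)&(C[:,1]<.236)))]
    v=np.linalg.svd((B-B.mean(0))[:,[0,2]],full_matrices=False)[2][0] if len(B)>10 else [1,0]
    print(n,'edge',c.round(4),len(e),'ang by edge',np.degrees(np.arctan2(c[2]-.0785,.5127-.002-c[0])).round(1),'bars',len(B),np.degrees(np.arctan2(abs(v[1]),-v[0]*np.sign(v[1]))).round(1))
E
echo '[[0, 0.6, 0, 0, 0.024], [0, 1.2, 0, 0, 0.024], [0, 2.4, 0, 0, 0.024], [0, 3.6, 0, 0, 0.024], [0, 4.8, 0.2, 0, 0.024], [0, 6, 0.4, 0, 0.024], [0, 6, 0.4, 0, 0.024]]' > next.json && python3 drive.py next.json;python3 lid.py
```

```text
clock: 39.08
tool_pos: [0.4742, 0.1075, 0.2198]
orientation: [180.0, 0.0, -90.2]
force: [0.5, -0.2, -0.3]
opening: 0.0238
gripper_force: 0.0Traceback (most recent call last):
  File "lid.py", line 2, in <module>
    o=ctrl.get_obs();print(o['tool_pos'].round(4),o['force'].round(2),o['opening'].round(4))
                                                                      ^^^^^^^^^^^^^^^^^^
AttributeError: 'float' object has no attribute 'round'
```

```bash
sed -i "s/o\['opening'\].round(4)/o['opening']/" lid.py; python3 lid.py; echo '[[0, 0.8, 0.2, 0, 0.024], [0, 1.6, 0.4, 0, 0.024], [0, 2.4, 0.8, 0, 0.024], [0, 2.4, 0.8, 0, 0.024]]' > next.json && python3 drive.py next.json;python3 lid.py
```

```text
[0.4742 0.1075 0.2198] [ 0.54 -0.15 -0.29] 0.023838815823980654
top edge [0.4828 0.0995 0.2338] 70 ang by edge 79.8 bars 29 82.1
scene edge [0.4781 0.0185 0.2318] 39 ang by edge 78.0 bars 113 81.2
clock: 39.67
tool_pos: [0.4623, 0.1075, 0.2157]
orientation: [180.0, -0.0, -90.2]
force: [0.1, 0.1, -0.2]
opening: 0.0237
gripper_force: 0.0
[0.4623 0.1075 0.2157] [ 0.15  0.06 -0.24] 0.02367468941254152
top edge [0.47   0.0908 0.23  ] 72 ang by edge 75.0 bars 2 0.0
scene edge [0.4652 0.019  0.2278] 42 ang by edge 73.1 bars 98 76.1
```

```bash
echo '[[0, 0.8, 0.2, 0, 0.024], [0, 1.6, 0.6, 0, 0.024], [0, 2.4, 1, 0, 0.024], [0, 2.4, 1, 0, 0.024]]' > next.json && python3 drive.py next.json;python3 lid.py; echo '[[0, 0.6, 0.2, 0, 0.024], [0, 1.2, 0.6, 0, 0.024], [0, 1.8, 1, 0, 0.024], [0, 1.8, 1, 0, 0.024]]' > next.json && python3 drive.py next.json;python3 lid.py
```

```text
clock: 40.28
tool_pos: [0.4503, 0.1076, 0.2107]
orientation: [180.0, -0.0, -90.3]
force: [-0.7, 0.5, 0.3]
opening: 0.0239
gripper_force: 0.0
[0.4503 0.1076 0.2107] [-0.66  0.53  0.35] 0.02389017261650145
top edge [0.4565 0.0732 0.2258] 60 ang by edge 69.8 bars 8 0.0
scene edge [0.4519 0.014  0.2236] 36 ang by edge 67.9 bars 92 70.3
clock: 40.88
tool_pos: [0.4414, 0.1076, 0.2057]
orientation: [180.0, -0.0, -90.3]
force: [-0.8, 0.2, 0.7]
opening: 0.0239
gripper_force: 0.0
[0.4414 0.1076 0.2057] [-0.81  0.18  0.73] 0.023932137374403913
top edge [0.4469 0.0588 0.2209] 60 ang by edge 65.9 bars 18 67.4
scene edge [0.4418 0.0197 0.219 ] 37 ang by edge 63.9 bars 92 65.9
```

In the tool's units: 0.007 m is 1.4, 0.0125 m is 2.5.

```bash
echo '[[0, 0.6, 0.2, 0, 0.024], [0, 1.2, 0.6, 0, 0.024], [0, 1.8, 1, 0, 0.024], [0, 2.5, 1.4, 0, 0.024], [0, 2.5, 1.4, 0, 0.024], [0, 2.5, 1.4, 0, 0.024]]' > next.json && python3 drive.py next.json;python3 lid.py; python3 look.py pics/f9.png 250 180
```

```text
clock: 41.72
tool_pos: [0.4293, 0.1078, 0.199]
orientation: [-180.0, 0.0, -90.3]
force: [0.1, 0.2, -0.7]
opening: 0.0239
gripper_force: 0.0
[0.4293 0.1078 0.199 ] [ 0.13  0.24 -0.73] 0.02388332888379118
top edge [0.4316 0.0656 0.2111] 61 ang by edge 59.2 bars 34 60.3
scene edge [0.4267 0.0286 0.2094] 36 ang by edge 57.3 bars 76 60.0
```

View pics/f9.png

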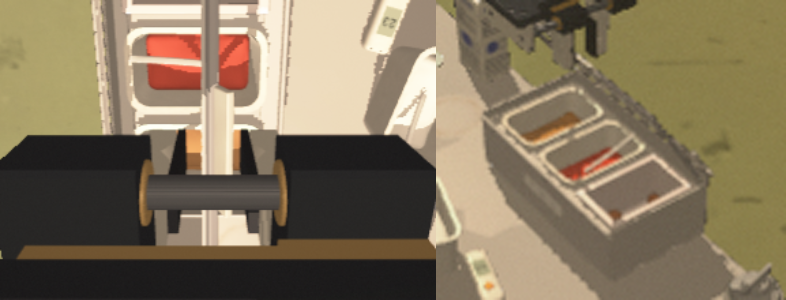

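```bash
echo '[[0, -0.2, 0, 0, 0.024], [0, -0.4, 0, 0, 0.024], [0, -0.6, 0, 0, 0.024], [0, -0.6, 0, 0, 0.024], [0, -0.6, 0, 0, 0.024], [0, -0.6, 0, 0, 0.024]]' > next.json && python3 drive.py next.json;python3 lid.py; python3 cup.py .394 -.357
```

```text
clock: 42.68
tool_pos: [0.4323, 0.1077, 0.1989]
orientation: [-180.0, -0.0, -90.3]
force: [-1.9, -0.3, 1.9]
opening: 0.024
gripper_force: 0.7
[0.4323 0.1077 0.1989] [-1.92 -0.31  1.89] 0.02403594782300422
top edge [0.4304 0.0721 0.212 ] 46 ang by edge 59.0 bars 38 59.6
scene edge [0.4262 0.0335 0.2087] 39 ang by edge 57.0 bars 73 59.2
[0.4323 0.1077 0.1989] 0.023504579981872144
wrist 0 
top 65 (array([ 0.39401113, -0.35724615]), np.float64(0.0305132446937881), 43)
scene 102 (array([ 0.39137719, -0.35717612]), np.float64(0.03070297197238407), 64)
```

```bash
python3 -c "
from plant import ctrl
o=ctrl.get_obs();print(o['force'],o['gripper_force'],o['opening']); print(ctrl.close_job())"
```

```text
[-1.51347303 -0.26505483  1.19421625] 0.6945955473929644 0.023953161992219956
the job is handed in; nothing more can be done
None
```

I handed the job in at about 43 s with all six nuts in the pot and the cup upright on the worktop; the fingers held the lid at about 59–60°, and no result came back from the judging.

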